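Tip the garden dibber out of the tall flower tin

TASK

The small garden dibber has slipped to the bottom of the tall square zinc tin, too deep to reach. Tip the tin mouth-down over the dark wooden tray so that the dibber slides out into the tray, then stand the empty tin upright and wholly on its slate mat again, and lay the dibber lengthwise in the open cardboard gift box. Let go of both and leave the other goods on the counter where they are.

Things in the scene. Friction and masses are not known exactly. Their poses are not given: they have to be found in the camera images.
- jar_c (a point): centre (82.5 mm up) of the tall square tin of plain grey zinc: 52 x 52 mm outside, 165 mm tall, walls and floor 4 mm, open at the top, about 0.25 kg, loose. z runs from its floor to its mouth, x and y are normal to its flat sides. It starts upright in the middle of the mat, turned a little, on either the left or the right of the tray. Lying on a side it does not roll.
- dibber_c (a point): centre (half-way along) of the wooden dibber: 95 mm long, loose, about 60 g. Its waxed square handle, 22 x 22 mm, is 62 mm long, then comes a slim round steel point 33 mm long. z runs along it from the handle end to the point. It starts standing in the tin on its handle end, point up, 70 mm below the mouth. Lying on a flat its centre is 11 mm up. It is slippery: it slides out of the tin when the mouth points about 30 degrees or more below level.
- mat: thin fixed square slate mat, 110 x 110 x 4 mm; origin at the centre of its underside, on the counter. x and y along its sides.
- tray: shallow fixed dark wooden tray with a felt-coloured floor, between mat and gift box: 180 (x) x 330 (y) mm outside, 16 mm high, walls 5 mm, floor 5.5 mm thick; origin at the centre of its underside. There is room in it for the tin to lie down along the tray's length (y).
- gift_box: shallow fixed open cardboard gift-box bottom: 180 (x) x 136 (y) mm outside, 12 mm high, walls and floor 3 mm; origin at the centre of its underside. Its length runs along x, which at the start points roughly away from the robot. It stands on the other side of the tray from the mat.
- crock: bystander, to be left alone: a round empty stoneware crock, 72 mm across, 85 mm tall; origin at the centre of its underside
- pumpkin: bystander, to be left alone: a small cream-white pumpkin ornament, 92 mm across, 66 mm tall; origin at the centre of its underside
- pot: bystander, to be left alone: a terracotta flower pot, 68 mm across, 58 mm tall; origin at the centre of its underside
- notebook: bystander, to be left alone: a notebook lying flat, 150 x 107 x 16 mm; origin at the centre of its underside
- candle_tin: bystander, to be left alone: a round lidded candle tin, 66 mm across, 53 mm tall; origin at the centre of its underside
- brush: bystander, to be left alone: a hand brush lying flat, 190 mm long; origin near its middle
- soap: bystander, to be left alone: a wrapped bar of soap lying flat, 85 x 55 x 30 mm; origin at the centre of its underside
Things that resemble listed ones, but are neither listed nor needed, are in the scene too. What is shaped like the gift_box but red is not meant. Leave any purple look-alike of the part that bears jar_c alone.

How it is judged:
On the way, in this order (a step that is already met when the one before it is completed fails the run):
1. the tin is tipped until its mouth points below level (angle between jar_c's own z axis and vertical above 1.75 rad), for 0.05 s.
2. the dibber lies at rest in the tray, out of the tin (x of dibber_c in the frame of tray between -0.085 and 0.085 m and y of dibber_c in the frame of tray between -0.16 and 0.16 m and z of dibber_c in the frame of tray below 0.035 m and linear speed of dibber below 0.05 m/s and (z of dibber_c in the frame of jar_c above 0.11 m or x of dibber_c in the frame of jar_c above 0.035 m or x of dibber_c in the frame of jar_c below -0.035 m or y of dibber_c in the frame of jar_c above 0.035 m or y of dibber_c in the frame of jar_c below -0.035 m)), for 0.2 s.
At the end, for the whole second after the job is handed in: The tin stands upright (within 3.4 degrees) on the mat, its centre within 41 mm of the mat's centre; the dibber lies on the floor of the gift box, inside its walls, along the box's length within 20 degrees; both at rest (angle between jar_c's own z axis and vertical below 0.06 rad and horizontal distance between jar_c and mat below 0.041 m and z of jar_c in the frame of mat between 0.081 and 0.092 m and linear speed of each of jar, dibber below 0.02 m/s and x of dibber_c in the frame of gift_box between -0.043 and 0.043 m and y of dibber_c in the frame of gift_box between -0.058 and 0.058 m and z of dibber_c in the frame of gift_box between 0.005 and 0.022 m and angle between the z axis of dibber_c and the x axis of gift_box, either way round below 0.35 rad); the robot touches nothing.
It fails at once if one of the bystanders is moved by more than 30 mm (distance of any of crock, pumpkin, pot, notebook, candle_tin, brush, soap from where it was at the start of the episode above 0.03 m).
It also fails if it takes over 72 s, if anything falls off the work surface, if the arm or the gripper's body presses on something with over 40 N, if the wrist force passes 120 N, or if a joint passes its speed limit or range.

ROBOT

A 7-joint arm with a two-finger parallel gripper is mounted at the origin on the work surface. World frame = base frame: x ahead of the robot, y to its left, z up, the work surface at z = 0. Lengths are in m, angles in rad, forces in N, time in s.
With the tool pointing down it reaches from about 0.4 to 0.875 m from the base axis. Payload 19.3 kg.
Tool frame: the origin (TCP) lies between the finger pads; the fingertips stand 17 mm ahead of it and the grasp point (between the pads) lies 2 mm behind it; x points along the fingers, y is the direction in which the jaws open and shut, and the axes are right-handed (so a half turn about x gives the same grasp; the last joint's range is limited). The gripper opens to 85 mm and grips with 20 to 120 N. Pads are 22 mm wide; open, the fingers measure 114 mm over their backs; the gripper's body (76 mm by 85 mm) begins 54 mm behind the grasp point. The pads swing forward as they close: fully open they stand 13 mm farther back than shut.
Start: joints at [1.131, 0.521, -0.036, 1.599, 0.021, 1.021, -0.113], TCP at [0.226, -0.583, 0.225] pointing down, gripper open.
Joint ranges: [-2.91, 2.91], [-0.3, 2.13], [-1.5, 1.42], [0.17, 2.43], [-1.26, 4.41], [0.16, 1.93], [-2.52, 2.52]. Speed limits (rad/s): [1.89, 1.89, 2.39, 2.39, 3.01, 3.01, 3.01].

INTERFACE

Orientations are given as [roll, pitch, yaw] about the fixed x, y, z axes, in that order (R = Rz(yaw) Ry(pitch) Rx(roll)).
In Python, from workcell import bot gives the robot as it stands.
- The arm moves only by the shell command python3 -m creep 'ROWS' [FORCE]. ROWS is JSON, a list of rows, each an object of numbers: "wx", "wy", "wz": the turn, a rotation vector about the tool's x, y, z in degrees; "tx", "ty", "tz": the shift along the tool's x, y, z in m; "claw": the closure, from 0 (fully open) to 1 (shut). A call has 1 to 8 rows; each row is the pose to reach, as a shift and turn from the pose measured when the call began, along the tool's axes at that moment; what a row does not reach only later rows make up. A row lasts 1/10 s, in which the tool goes at most 50 mm and 8.59 degrees, less where a joint would pass 70% of its speed; a pose out of reach is approached as far as the arm can. A call with a gripper value outside its range is refused whole. The fingers move at their own pace and stop on an object; FORCE is the grip in N (left out, the last holds). Time passes only in rows, so rows that repeat a pose let the fingers close. It gives the time, the measured TCP pose, the force and the opening at its end, in the units of the state.
- bot.observe(): the state, without advancing time (a new reading comes with each control period).
- bot.grab_frame(name): name is "scene" or "top" or "wrist"; returns the picture (480x640x3 uint8, blue, green, red); there is no depth.
- bot.get_calibration(name): a dict with "fx", "fy", "cx", "cy" (pixels), "R" (3x3) and "t" (3): a world point X has camera coordinates R X + t. Camera axes: x right, y down, z forward; pixel columns grow to the right and rows downward; lengths in m; the calibration is good to about 2 mm. A picture is of the moment at which its call begins: read the wrist's pose just before it. get_calibration takes no time and is no camera call; for the wrist camera it gives the pose at the moment of the call.
- bot.job_done(): hands the job in, once; it reports no verdict.
The state is a dict: "clock": time; "qpos": joint angles; "qd": joint speeds; "joint_efforts": joint torques, N m; "position": TCP position; "tool_rot": TCP orientation; "force": force on the tool from outside, world axes, zero at the start; "moment": the same for the moment, N m; "grip_width": finger opening in m.
Only numpy, scipy, OpenCV 4.12 (cv2) and the standard library are available. Lean on these libraries where they do the work, as an engineer would, in place of code of your own. Each camera call takes 0.05 s, during which the arm holds its last target.

## Working session

There is one attempt and no reset: what is moved stays moved. The work goes in short steps, Python scripts to look and compute and a shell command to move; the robot and the scene stay as the last step left them, time stands still between calls to the robot, and variables do not carry over. Pictures are saved under pics/ and viewed, and the job is handed in when it is done.

```bash
ls; mkdir -p pics; python3 - <<'E'
from workcell import bot
import cv2
s=bot.observe()
for k,v in s.items(): print(k,v)
for n in ["scene","top"]:
    cv2.imwrite(f"pics/{n}0.png",bot.grab_frame(n)); print(n,bot.get_calibration(n))
E
```

```text
pics
clock 0.0
qpos [ 1.13085499  0.52203434 -0.03632722  1.5999909   0.02121039  1.02109504
 -0.11278931]
qd [ 5.60539134e-04  1.06511199e-03 -4.06152778e-05  1.75419793e-03
 -2.54320510e-04 -5.55947527e-04  5.12148953e-04]
joint_efforts [ 7.90771392e-04 -9.27108407e+01  1.97929189e+00 -3.69936311e+01
  1.76413829e-02  7.95203377e-03 -9.38050653e-05]
position [ 0.22569907 -0.58246148  0.2240192 ]
tool_rot [-1.49191352  1.56965402  2.01942615]
force [-1.26429155  0.3024596  -0.61360813]
moment [-0.03177783 -0.0398944  -0.00810281]
grip_width 0.08521262810222725
scene {'fx': 483.5054596050339, 'fy': 483.5054596050339, 'cx': 325.95391958885585, 'cy': 242.04858547291337, 'R': array([[-4.70634162e-01,  8.82328253e-01,  5.82867753e-04],
       [ 7.36744149e-01,  3.93342881e-01, -5.49990398e-01],
       [-4.85501334e-01, -2.58414846e-01, -8.35170774e-01]]), 't': array([ 0.26093867, -0.35260574,  1.60703954])}
top {'fx': 594.9132568891837, 'fy': 594.9132568891837, 'cx': 324.1442228048843, 'cy': 241.9085967090638, 'R': array([[ 2.26252995e-04, -9.99977806e-01,  6.65862231e-03],
       [-9.97303344e-01, -7.14309534e-04, -7.33861736e-02],
       [ 7.33893011e-02, -6.62406245e-03, -9.97281371e-01]]), 't': array([-0.0210954 ,  0.56536515,  1.69378771])}
```

View pics/scene0.png

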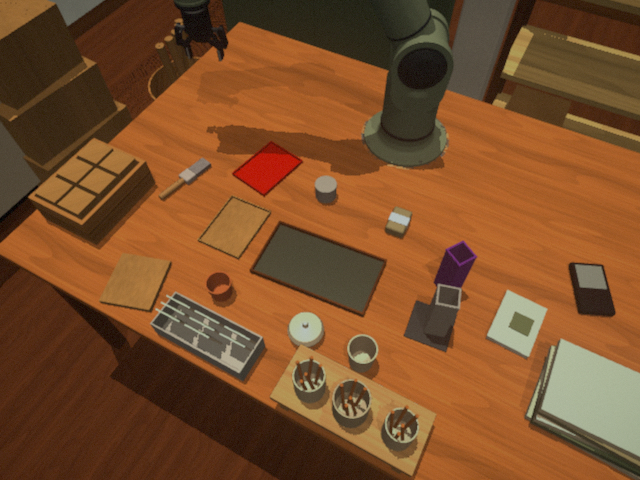

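View pics/top0.png

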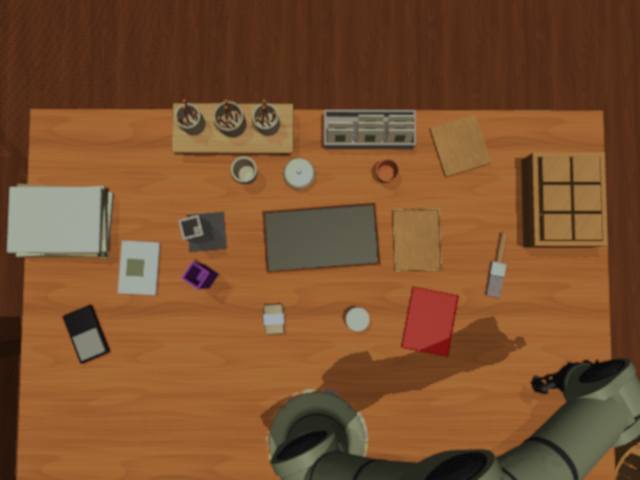

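The top view shows the grey tin at (193,229) on its mat at (207,231), left of the tray at (321,237). A purple look-alike stands at (200,274). There are three box-like things:
- Tan at (416,240), beside the tray.
- Tan squarish at (460,145).
- Red at (430,320), excluded by colour.

I'll measure them and look at enlarged crops.

```bash
cat > h.py <<'E'
import numpy as np,cv2
from workcell import bot
from scipy.spatial.transform import Rotation as Ro
def ray(c,u,v,z):
    R=np.array(c['R']);t=np.array(c['t'])
    C=-R.T@t; d=R.T@np.array([(u-c['cx'])/c['fx'],(v-c['cy'])/c['fy'],1.])
    return C+d*(z-C[2])/d[2]
def proj(c,X):
    p=np.array(c['R'])@np.array(X)+np.array(c['t']); return c['fx']*p[0]/p[2]+c['cx'],c['fy']*p[1]/p[2]+c['cy']
def tcp():
    s=bot.observe(); return np.array(s['position']),Ro.from_euler('xyz',s['tool_rot']),s
def crop(im,x0,y0,x1,y1,k,name):
    cv2.imwrite(name,cv2.resize(im[y0:y1,x0:x1],None,fx=k,fy=k,interpolation=cv2.INTER_CUBIC))
E
python3 - <<'E'
from h import *
im=cv2.imread('pics/top0.png'); c=bot.get_calibration('top')
crop(im,160,130,360,280,4,'pics/c1.png'); crop(im,360,120,510,280,3.7,'pics/c2.png')
hsv=cv2.cvtColor(im,cv2.COLOR_BGR2HSV)
for p in [(416,240),(460,145),(320,240),(218,240),(193,228),(190,220),(420,300),(480,360),(250,330)]: print(p,hsv[p[1],p[0]])
E
```

```text
(416, 240) [ 17 146 155]
(460, 145) [ 17 146 155]
(320, 240) [25 47 92]
(218, 240) [17 27 65]
(193, 228) [20 40 96]
(190, 220) [19 41 68]
(420, 300) [  3 178 162]
(480, 360) [ 13 179 107]
(250, 330) [ 13 175 160]
```

View pics/c1.png

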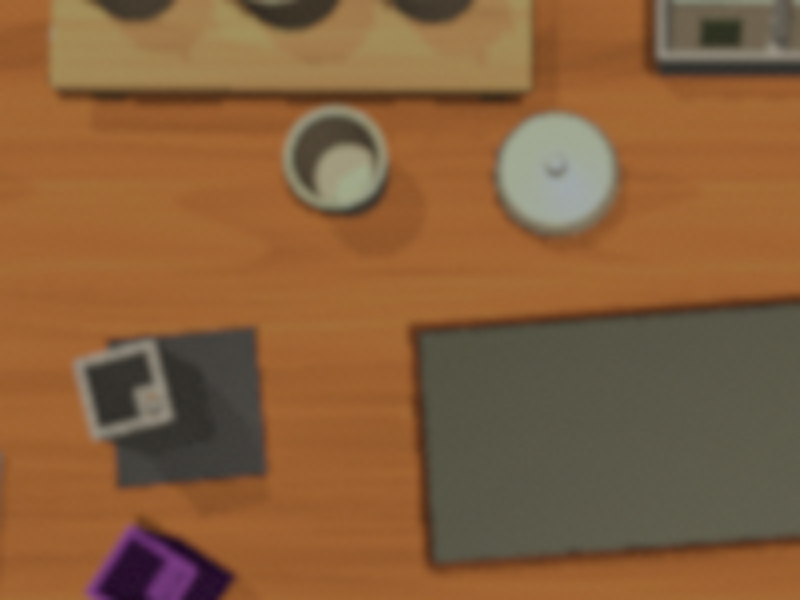

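View pics/c2.png

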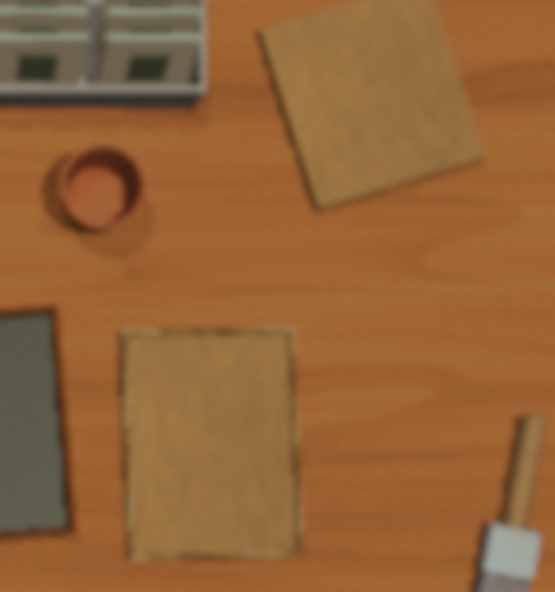

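The enlarged crops show the tin rim corners at about (179,220), (198,215), (203.5,236) and (184,240). The dibber tip is visible inside it. The tan item at (416,240) has walls and stands beside the tray. The one at (460,145) is a flat, squarish sheet with no rim.

```bash
python3 - <<'E'
from h import *
im=cv2.imread('pics/top0.png'); c=bot.get_calibration('top')
hsv=cv2.cvtColor(im,cv2.COLOR_BGR2HSV)
def rect(mask,x0,y0,x1,y1,z,name):
    m=np.zeros_like(mask);m[y0:y1,x0:x1]=mask[y0:y1,x0:x1]
    cs,_=cv2.findContours(m,cv2.RETR_EXTERNAL,cv2.CHAIN_APPROX_NONE)
    k=max(cs,key=cv2.contourArea)
    P=np.array([ray(c,u,v,z)[:2] for u,v in k[:,0]]).astype(np.float32)
    (ctr,sz,a)=cv2.minAreaRect(P); print(name,np.round(ctr,4),np.round(sz,4),round(a,2))
    cv2.drawContours(vis,[k],-1,(0,255,0),1)
vis=im.copy()
S=hsv[...,1]; dark=((S<110)).astype(np.uint8)*255
rect(dark,255,195,388,280,0.012,'tray')
rect(((S<110)).astype(np.uint8)*255,172,205,232,260,0.004,'mat+tin')
notwood=((hsv[...,0]>14)|(hsv[...,2]<110)|(S<165)).astype(np.uint8)*255
rect(notwood,388,200,447,280,0.012,'box')
rect(notwood,425,110,495,185,0.012,'sheet')
tin=np.array([(75,360),(152,340),(174,425),(97,440)])/4+[160,130]
P=np.array([ray(c,u,v,0.169)[:2] for u,v in tin]); print(P,P.mean(0)); 
for i in range(4):
    d=P[(i+1)%4]-P[i];print(np.linalg.norm(d),np.degrees(np.arctan2(d[1],d[0])))
mt=np.array([(258,328),(267,473),(118,487)])/4+[160,130]
M=np.array([ray(c,u,v,0.004)[:2] for u,v in mt]);print('mat',M,(M[0]+M[2])/2)
for n,u,v,z in [('crock',244,170,.085),('pumpkin',299,173,.066),('pot',386,171,.058),('purple',205,270,.1),('soap',274,319,.03),('candle',357,319,.053),('note',138,268,.016)]: print(n,ray(c,u,v,z).round(3))
crop(vis,160,130,460,290,2.6,'pics/v1.png')
E
```

```text
tray [ 0.5794 -0.011 ] [0.169  0.3184] 4.4
mat+tin [0.5962 0.3353] [0.1067 0.1327] 5.25
box [ 0.574  -0.2984] [0.1864 0.159 ] 1.57
sheet [ 0.8524 -0.42  ] [0.1542 0.1467] 17.52
[[0.61208917 0.36333051]
 [0.62539677 0.31288126]
 [0.56917136 0.29754586]
 [0.55924    0.34793612]] [0.59147433 0.33042344]
0.05217488712564705 -75.22300679333922
0.05827924787277092 -164.7437478694051
0.05135961334172537 101.14947153893931
0.055045641492344914 16.240266999472873
mat [[0.65391777 0.2698545 ]
 [0.54793972 0.26199991]
 [0.53769148 0.36988259]] [0.59580462 0.31986855]
crock [0.762 0.204 0.085]
pumpkin [0.757 0.051 0.066]
pot [ 0.765 -0.197  0.058]
purple [0.482 0.306 0.1  ]
soap [0.345 0.121 0.03 ]
candle [ 0.346 -0.113  0.053]
note [0.49  0.514 0.016]
```

View pics/v1.png

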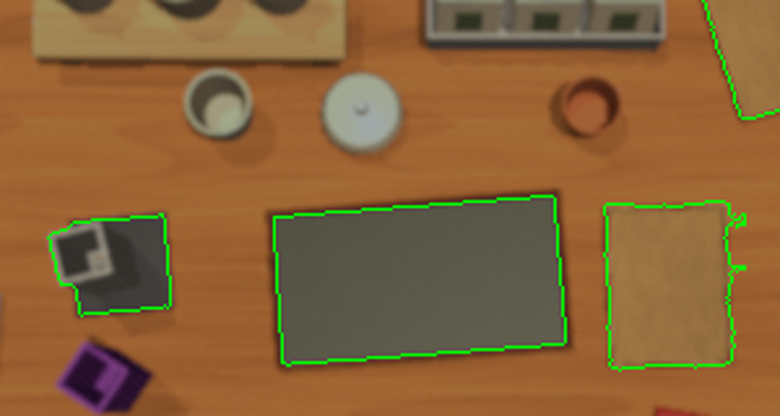

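```bash
python3 - <<'E'
from h import *
im=cv2.imread('pics/scene0.png'); 
crop(im,395,230,555,350,5,'pics/c3.png')
p,R,s=tcp(); print(R.as_matrix().round(3))
E
```

```text
[[-0.     0.361 -0.932]
 [ 0.001 -0.932 -0.361]
 [-1.    -0.001  0.   ]]
```

View pics/c3.png

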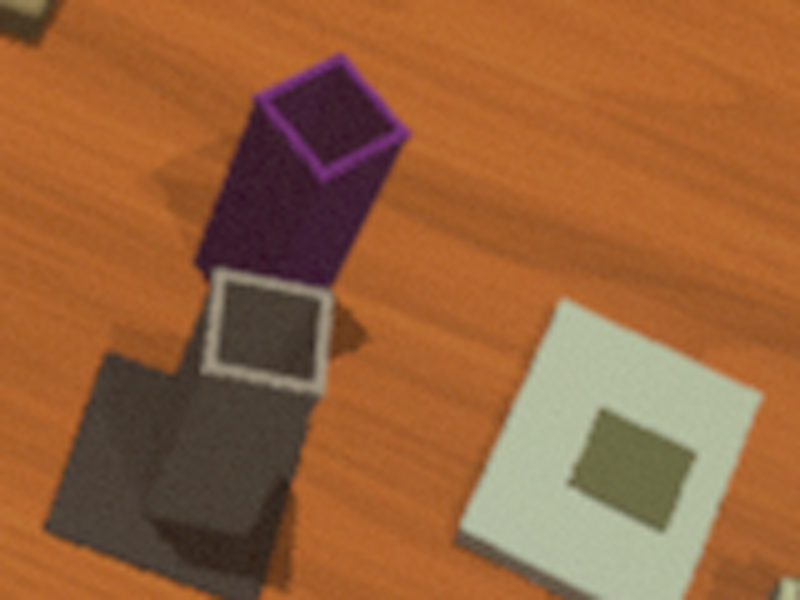

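The scene crop shows the grey tin rim corners at about (438,284), (461,287), (459,308) and (436,304), with the purple tin directly behind it (nearer the robot). I'll triangulate both rims across the two views.

```bash
python3 - <<'E'
from h import *
cs=bot.get_calibration('scene'); ct=bot.get_calibration('top')
f=lambda c:np.array(c['R']) 
P=lambda c: np.array([[c['fx'],0,c['cx']],[0,c['fy'],c['cy']],[0,0,1]])@np.c_[np.array(c['R']),np.array(c['t'])]
def tri(a,b):
    X=cv2.triangulatePoints(P(ct),P(cs),np.array(a,float).reshape(2,1),np.array(b,float).reshape(2,1)); return (X[:3]/X[3]).ravel()
top=(np.array([(75,360),(152,340),(174,425),(97,440)])+.5)/4-.5+[160,130]
sc=(np.array([(217,270),(332,287),(322,390),(205,372)])+.5)/5-.5+[395,230]
print('grey',tri(top.mean(0),sc.mean(0)))
for z in (.165,.169,.173): print(z, ray(ct,*top.mean(0),z).round(4), ray(cs,*sc.mean(0),z).round(4))
scp=(np.array([(340,57),(258,97),(323,178),(408,132)])+.5)/5-.5+[395,230]
for z in (.1,.13,.165): print(z,ray(cs,*scp.mean(0),z).round(4))
for i in [(0,1),(1,2),(2,3),(3,0)]:
    a,b=ray(cs,*sc[i[0]],.169),ray(cs,*sc[i[1]],.169);d=b-a;print(np.linalg.norm(d).round(4),np.degrees(np.arctan2(d[1],d[0])).round(1), end=' | ')
    a,b=ray(cs,*scp[i[0]],.165),ray(cs,*scp[i[1]],.165);d=b-a;print('purple',np.linalg.norm(d).round(4),np.degrees(np.arctan2(d[1],d[0])).round(1))
im=cv2.imread('pics/top0.png'); crop(im,170,205,240,300,6,'pics/c4.png')
m=(np.array([(107,352),(45,530)])+.5)/5-.5+[395,230]
print('mat corners scene',ray(cs,*m[0],.004),ray(cs,*m[1],.004))
E
```

```text
grey [0.59210857 0.33199004 0.1699541 ]
0.165 [0.5928 0.3323 0.165 ] [0.5887 0.3331 0.165 ]
0.169 [0.5924 0.3314 0.169 ] [0.5911 0.3331 0.169 ]
0.173 [0.592  0.3306 0.173 ] [0.5934 0.3331 0.173 ]
0.1 [0.4198 0.3199 0.1   ]
0.13 [0.4411 0.32   0.13  ]
0.165 [0.4659 0.3201 0.165 ]
0.0522 108.4 | purple 0.049 -33.7
0.0532 14.6 | purple 0.0515 56.4
0.0518 -71.8 | purple 0.0513 147.9
0.0531 -164.9 | purple 0.0501 -120.9
mat corners scene [0.54714683 0.26412849 0.004     ] [0.65422173 0.27438951 0.004     ]
```

View pics/c4.png

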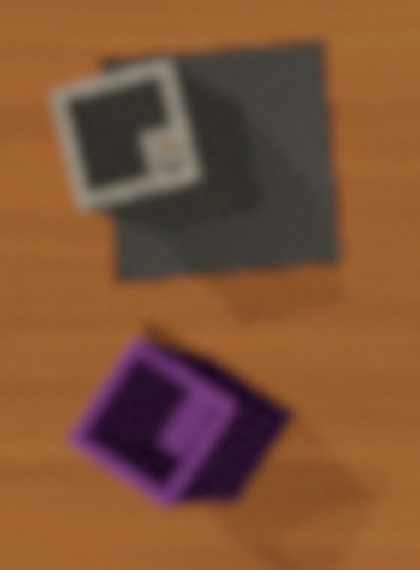

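```bash
python3 -m creep '[{"tx":-0.05},{"tx":-0.1},{"tx":-0.15},{"tx":-0.15,"ty":-0.05,"tz":-0.05},{"tx":-0.15,"ty":-0.1,"tz":-0.1},{"tx":-0.15,"ty":-0.13,"tz":-0.13},{"tx":-0.15,"ty":-0.16,"tz":-0.16},{"tx":-0.15,"ty":-0.19,"tz":-0.19}]'; python3 - <<'E'
from h import *
p,R,s=tcp(); print(s['qpos'],p,R.as_matrix().round(3))
E
```

```text
[ 1.13080763  0.52194397 -0.03632087  1.59994303  0.02121824  1.02109587
 -0.11277472] [ 0.2257366  -0.58248473  0.22409272] [[-0.     0.361 -0.932]
 [ 0.001 -0.932 -0.361]
 [-1.    -0.001  0.   ]]$[0]: bad value
```

```bash
python3 -m creep '[{"wx":0,"wy":0,"wz":0,"tx":-0.05,"ty":0,"tz":0,"claw":0},{"wx":0,"wy":0,"wz":0,"tx":-0.1,"ty":0,"tz":0,"claw":0},{"wx":0,"wy":0,"wz":0,"tx":-0.15,"ty":0,"tz":0,"claw":0},{"wx":0,"wy":0,"wz":0,"tx":-0.15,"ty":-0.05,"tz":-0.05,"claw":0},{"wx":0,"wy":0,"wz":0,"tx":-0.15,"ty":-0.1,"tz":-0.1,"claw":0},{"wx":0,"wy":0,"wz":0,"tx":-0.15,"ty":-0.13,"tz":-0.13,"claw":0},{"wx":0,"wy":0,"wz":0,"tx":-0.15,"ty":-0.16,"tz":-0.16,"claw":0},{"wx":0,"wy":0,"wz":0,"tx":-0.15,"ty":-0.19,"tz":-0.19,"claw":0}]'; cat >> h.py <<'E'
import json
def log():
    p,R,s=tcp(); 
    open('log.jsonl','a').write(json.dumps([list(map(float,s['qpos'])),list(map(float,p)),R.as_matrix().tolist()])+'\n')
    print('t',round(s['clock'],2),'q',s['qpos'].round(3),'p',p.round(4),'F',np.round(s['force'],1),'w',round(s['grip_width'],4)); print(R.as_matrix().round(3))
E
python3 -c 'from h import *;log()'
```

```text
clock: 0.9
position: [0.327, -0.3519, 0.3742]
tool_rot: [-1.292, 1.57, 2.219]
force: [1.5, 0.5, 0.2]
grip_width: 0.0858
t 0.9 q [ 0.83   0.154 -0.152  1.743  0.024  1.247 -0.528] p [ 0.327  -0.3519  0.3742] F [1.5 0.5 0.2] w 0.0858
[[-0.001  0.361 -0.932]
 [ 0.001 -0.932 -0.361]
 [-1.    -0.001  0.   ]]
```

```bash
cat > fit.py <<'E'
from h import *
import itertools
from scipy.optimize import least_squares
D=[json.loads(l) for l in open('log.jsonl')]
q0=[1.130854,.522034,-.036327,1.59999,.02121,1.021095,-.112789]
D.insert(0,[q0,[.225699,-.582461,.224019],Ro.from_euler('xyz',[-1.49191352,1.56965402,2.01942615]).as_matrix().tolist()])
ax='zyzyzyz'
def chain(q,s,b):
    # returns list of cumulative rotations ; b base yaw
    R=Ro.from_euler('z',b);o=[]
    for i in range(7):
        R=R*Ro.from_euler(ax[i],s[i]*q[i]); o.append(R.as_matrix())
    return o
if __name__=='__main__':
  res=[]
  for s1,s3,s5,s7 in itertools.product([1,-1],repeat=4):
    s=[s1,1,s3,1,s5,1,s7]
    for b in np.arange(0,2*np.pi,np.pi/2):
      # tool offset M: R_last*M = R_tool ; consistent across data
      Ms=[chain(d[0],s,b)[-1].T@np.array(d[2]) for d in D]
      e=max(np.linalg.norm(M-Ms[0]) for M in Ms)
      # lengths
      A=[];y=[]
      for d in D:
        o=chain(d[0],s,b); A.append(np.c_[[0,0,1],o[1][:,2],o[1][:,0],o[3][:,2],o[3][:,0],o[6][:,2],o[5][:,0]]); y+=d[1]
      A=np.vstack(A); x,r,_,_=np.linalg.lstsq(A,np.array(y),rcond=None)
      res.append((e,np.linalg.norm(A@x-y),s,b,x.round(4),Ms[0].round(3).tolist()))
  res.sort(key=lambda r:r[0])
  for r in res[:8]: print(r)
E
python3 fit.py
```

```text
(np.float64(2.2197253920262507e-06), np.float64(3.7372240977356754e-15), [-1, 1, -1, 1, -1, 1, -1], np.float64(0.0), array([-1.3916, -4.1805, -0.093 , -0.2062, -7.6548,  1.4373,  1.0444]), [[0.0, -1.0, 0.0], [-0.0, -0.0, -1.0], [1.0, 0.0, -0.0]])
(np.float64(9.467819968603147e-05), np.float64(1.5141474212368227e-14), [1, 1, 1, 1, 1, 1, 1], np.float64(1.5707963267948966), array([-11.9062, -42.1947,  -4.625 ,   1.0499, -69.5975,  12.3559,
        12.7438]), [[-0.002, 0.674, -0.739], [-0.001, 0.739, 0.674], [1.0, 0.002, -0.001]])
(np.float64(0.0004078450793198647), np.float64(2.939725603544613e-14), [1, 1, 1, 1, 1, 1, 1], np.float64(3.141592653589793), array([-10.775 , -33.9514,  -0.6295,  -4.7861, -57.1837,  11.114 ,
         7.9619]), [[-0.0, -0.739, -0.674], [-0.001, 0.674, -0.739], [1.0, 0.0, -0.001]])
(np.float64(0.00046795615171809675), np.float64(2.0694308509003442e-14), [-1, 1, -1, 1, -1, 1, -1], np.float64(1.5707963267948966), array([-15.0586, -52.2871,  -2.2468,  -4.371 , -85.4151,  15.582 ,
        13.0299]), [[-0.001, -0.0, 1.0], [0.001, -1.0, 0.0], [1.0, 0.001, 0.001]])
(np
[... 387 characters left out ...]
0), array([ 11.3475,  34.8672,   0.6319,   6.1374,  58.1029, -11.6861,
        -6.8326]), [[-0.002, 0.739, 0.674], [0.001, -0.674, 0.739], [1.0, 0.002, 0.001]])
(np.float64(0.000659521263103394), np.float64(1.6140720389536357e-14), [1, 1, 1, 1, 1, 1, 1], np.float64(4.71238898038469), array([ 12.4787,  43.1104,   4.6274,   0.3014,  70.5167, -12.928 ,
       -11.6145]), [[-0.0, -0.674, 0.739], [0.001, -0.739, -0.674], [1.0, 0.0, 0.001]])
(np.float64(0.0006635447550359278), np.float64(9.916550960914398e-15), [-1, 1, -1, 1, -1, 1, -1], np.float64(3.141592653589793), array([ 1.9641,  5.0962,  0.0954,  1.5575,  8.5741, -2.0093,  0.085 ]), [[-0.002, 1.0, -0.0], [0.0, 0.0, 1.0], [1.0, 0.002, -0.0]])
```

```bash
python3 -m creep '[{"wx":0,"wy":0,"wz":0,"tx":0,"ty":-0.035,"tz":-0.035,"claw":0},{"wx":0,"wy":0,"wz":0,"tx":0,"ty":-0.07,"tz":-0.07,"claw":0},{"wx":0,"wy":0,"wz":0,"tx":0,"ty":-0.1,"tz":-0.1,"claw":0},{"wx":0,"wy":0,"wz":0,"tx":0,"ty":-0.14,"tz":-0.14,"claw":0},{"wx":0,"wy":5,"wz":5,"tx":0,"ty":-0.18,"tz":-0.18,"claw":0},{"wx":0,"wy":10,"wz":10,"tx":0,"ty":-0.21,"tz":-0.21,"claw":0},{"wx":0,"wy":15,"wz":15,"tx":0,"ty":-0.25,"tz":-0.25,"claw":0},{"wx":0,"wy":20,"wz":20,"tx":0,"ty":-0.28,"tz":-0.28,"claw":0}]'; python3 -c 'from h import *;log()'; python3 fit.py|head -1
python3 -m creep '[{"wx":0,"wy":0,"wz":0,"tx":0,"ty":0,"tz":0,"claw":0}]'; python3 -c 'from h import *;log()'; python3 fit.py|head -1
```

```text
clock: 1.7
position: [0.4777, -0.0106, 0.3743]
tool_rot: [2.346, 1.114, -0.427]
force: [2.0, -1.7, 0.6]
grip_width: 0.0855
t 1.7 q [ 0.34  -0.059 -0.612  2.051  0.355  0.815 -1.681] p [ 0.4777 -0.0106  0.3743] F [ 2.  -1.7  0.6] w 0.0855
[[ 0.401  0.294 -0.867]
 [-0.182 -0.902 -0.391]
 [-0.898  0.315 -0.309]]
(np.float64(2.219725392276235e-06), np.float64(0.049400724492762865), [-1, 1, -1, 1, -1, 1, -1], np.float64(0.0), array([-0.6772, -0.0707,  0.347 , -0.0862, -0.9918, -0.2219,  0.0933]), [[0.0, -1.0, 0.0], [-0.0, -0.0, -1.0], [1.0, 0.0, -0.0]])
clock: 1.8
position: [0.4776, -0.006, 0.3742]
tool_rot: [2.348, 1.11, -0.419]
force: [0.5, -1.1, -1.1]
grip_width: 0.0855
t 1.8 q [ 0.336 -0.06  -0.619  2.053  0.359  0.812 -1.691] p [ 0.4776 -0.006   0.3742] F [ 0.5 -1.1 -1.1] w 0.0855
[[ 0.406  0.298 -0.864]
 [-0.181 -0.901 -0.395]
 [-0.896  0.317 -0.312]]
(np.float64(2.2197253925786462e-06), np.float64(0.050289100061519244), [-1, 1, -1, 1, -1, 1, -1], np.float64(0.0), array([-0.6589, -0.0543,  0.3433, -0.064 , -0.9717, -0.2142,  0.1071]), [[0.0, -1.0, 0.0], [-0.0, -0.0, -1.0], [1.0, 0.0, -0.0]])
```

```bash
cat > fit2.py <<'E'
from fit import *
s=[-1,1,-1,1,-1,1,-1]
cols=[('z0',lambda o:np.array([0,0,1.])),('x0',lambda o:o[0][:,0]),('y0',lambda o:o[0][:,1]),('z1',lambda o:o[1][:,2]),('x1',lambda o:o[1][:,0]),('x2',lambda o:o[2][:,0]),('y2',lambda o:o[2][:,1]),('z3',lambda o:o[3][:,2]),('x3',lambda o:o[3][:,0]),('x4',lambda o:o[4][:,0]),('y4',lambda o:o[4][:,1]),('z5',lambda o:o[5][:,2]),('x5',lambda o:o[5][:,0]),('x6',lambda o:o[6][:,0]),('y6',lambda o:o[6][:,1])]
base=['z0','z1','z3','z5']
y=np.concatenate([d[1] for d in D]); O=[chain(d[0],s,0) for d in D]
C={n:np.concatenate([f(o) for o in O]) for n,f in cols}
rest=[n for n,_ in cols if n not in base]
r=[]
for k in range(0,4):
  for ex in itertools.combinations(rest,k):
    A=np.array([C[n] for n in base+list(ex)]).T
    x=np.linalg.lstsq(A,y,rcond=None)[0]; r.append((np.linalg.norm(A@x-y)*1e3+k*.3,base+list(ex),x.round(4)))
r.sort(key=lambda a:a[0])
for a in r[:8]: print(a)
E
python3 fit2.py
```

```text
(np.float64(0.6947033788760226), ['z0', 'z1', 'z3', 'z5', 'y0', 'y2'], array([ 0.3197,  0.53  ,  0.4205,  0.3343, -0.0208, -0.0384]))
(np.float64(0.8471026170442008), ['z0', 'z1', 'z3', 'z5', 'y2', 'x4'], array([ 0.2962,  0.5398,  0.4179,  0.3148, -0.0588,  0.0064]))
(np.float64(0.9007105031539677), ['z0', 'z1', 'z3', 'z5', 'y0', 'y2', 'y4'], array([ 3.203e-01,  5.297e-01,  4.207e-01,  3.346e-01, -2.130e-02,
       -3.750e-02, -4.000e-04]))
(np.float64(0.9227232595251699), ['z0', 'z1', 'z3', 'z5', 'y0', 'x2', 'y2'], array([ 3.199e-01,  5.299e-01,  4.204e-01,  3.343e-01, -2.100e-02,
        3.000e-04, -3.820e-02]))
(np.float64(0.9286714874395104), ['z0', 'z1', 'z3', 'z5', 'y0', 'y2', 'x3'], array([ 0.3183,  0.5317,  0.4205,  0.3328, -0.0185, -0.0406,  0.0017]))
(np.float64(0.9469406507420031), ['z0', 'z1', 'z3', 'z5', 'y0', 'x1', 'y2'], array([ 3.184e-01,  5.302e-01,  4.201e-01,  3.332e-01, -1.980e-02,
        3.000e-04, -3.930e-02]))
(np.float64(0.9489292538580235), ['z0', 'z1', 'z3', 'z5', 'y0', 'y2', 'x5'], array([ 3.204e-01,  5.297e-01,  4.204e-01,  3.347e-01, -2.130e-02,
       -3.790e-02, -3.000e-04]))
(np.float64(0.956994617352293), ['z0', 'z1', 'z3', 'z5', 'y0', 'y2', 'y6'], array([ 3.178e-01,  5.305e-01,  4.202e-01,  3.329e-01, -1.990e-02,
       -3.950e-02,  3.000e-04]))
```

```bash
cat > kin.py <<'E'
from h import *
from scipy.optimize import least_squares
s=np.array([-1,1,-1,1,-1,1,-1]); ax='zyzyzyz'
PRM=dict(z0=.3197,z1=.53,z3=.4205,z5=.3343,y0=-.0208,y2=-.0384)
M=np.array([[0,-1,0],[0,0,-1],[1,0,0.]])
LO=np.array([-2.91,-.3,-1.5,.17,-1.26,.16,-2.52]);HI=np.array([2.91,2.13,1.42,2.43,4.41,1.93,2.52])
def _r(a,t):
    c,n=np.cos(t),np.sin(t)
    return np.array([[c,-n,0],[n,c,0],[0,0,1]]) if a=='z' else np.array([[c,0,n],[0,1,0],[-n,0,c]])
def fk(q):
    R=np.eye(3);o=[]
    for i in range(7): R=R@_r(ax[i],s[i]*q[i]);o.append(R)
    P=PRM
    p=np.array([0,0,P['z0']])+P['z1']*o[1][:,2]+P['z3']*o[3][:,2]+P['z5']*o[5][:,2]+P['y0']*o[0][:,1]+P['y2']*o[2][:,1]
    return p,R@M
def err(q,p,R):
    a,b=fk(q); return np.r_[(a-p)*5, Ro.from_matrix(b.T@R).as_rotvec()]
def ik(p,R,q0,reg=.01,marg=.05):
    f=lambda q:np.r_[err(q,p,R),reg*(q-q0)]
    r=least_squares(f,np.clip(q0,LO+marg+.001,HI-marg-.001),bounds=(LO+marg,HI-marg),max_nfev=60)
    r2=least_squares(lambda q:np.r_[err(q,p,R),1e-4*(q-r.x)],r.x,bounds=(LO+marg,HI-marg),max_nfev=30)
    return r2.x,np.linalg.norm(err(r2.x,p,R))
def toolR(t,y):
    t=t/np.linalg.norm(t);return np.c_[t,y,np.cross(t,y)]
E
cat > plan.py <<'E'
from kin import *
qc=np.array(bot.observe()['qpos'])
tin=np.array([.592,.332]);psi=np.radians(15.5);d=.04
rng=np.random.default_rng(0)
seeds=[qc]+[rng.uniform(LO,HI) for _ in range(6)]
def az(e): return np.array([np.cos(e),np.sin(e),0])
def grasp(h,a,sgn,base,z0):
    t=np.sin(a)*az(h)-np.cos(a)*np.array([0,0,1]); y=sgn*az(h+np.pi/2)
    g=np.array([base[0],base[1],z0+.165-d]); return g+.002*t,toolR(t,y),t,y
out=[]
for hd in (0,90,-90):
  for a in (45,60,75):
    for sg in (1,-1):
      h=psi+np.radians(hd)
      p,R,t,y=grasp(h,np.radians(a),sg,tin,.004)
      sols=[]
      for q0 in seeds:
        q,e=ik(p,R,q0,.003)
        if e<.005: sols.append(q)
      print(hd,a,sg,len(sols), [x.round(2).tolist() for x in sols[:2]])
E
time python3 plan.py
```

```text
0 45 1 2 [[-0.26, 0.68, -0.66, 2.15, 2.08, 0.77, -0.74], [-0.73, 0.6, -0.04, 2.17, 2.32, 0.5, -1.16]]
0 45 -1 1 [[-0.69, 0.6, -0.1, 2.17, 2.29, 0.52, 2.02]]
0 60 1 3 [[-0.36, 0.8, -0.6, 2.28, 2.42, 1.16, -1.09], [0.15, 1.38, -1.45, 2.25, 2.5, 1.67, -0.31]]
0 60 -1 2 [[-0.19, 0.88, -0.83, 2.27, 2.4, 1.27, 2.22], [-0.85, 0.74, 0.03, 2.3, 2.56, 0.95, 1.62]]
0 75 1 3 [[-0.56, 0.96, -0.38, 2.32, 2.58, 1.56, -1.36], [0.08, 1.47, -1.26, 2.3, 2.89, 1.84, -0.4]]
0 75 -1 1 [[-1.13, 1.01, 0.32, 2.35, 2.57, 1.31, 1.23]]
90 45 1 5 [[-0.21, 0.82, -0.05, 1.61, -0.94, 0.99, -2.47], [-0.48, 0.86, 0.37, 1.63, -1.21, 1.21, -2.31]]
90 45 -1 4 [[0.38, 1.1, -1.11, 1.58, 0.19, 0.79, -0.2], [0.47, 1.32, -1.45, 1.57, 0.67, 0.94, -0.55]]
90 60 1 5 [[0.14, 0.98, -0.5, 1.57, -0.81, 0.96, -2.47], [-0.21, 0.93, 0.06, 1.6, -1.21, 1.24, -2.22]]
90 60 -1 3 [[0.47, 1.26, -1.17, 1.56, 0.03, 0.8, 0.03], [0.14, 0.98, -0.5, 1.57, -0.8, 0.95, 0.67]]
90 75 1 5 [[0.33, 1.2, -0.76, 1.52, -0.71, 0.99, -2.46], [-0.02, 1.06, -0.16, 1.54, -1.21, 1.32, -2.15]]
90 75 -1 3 [[0.53, 1.46, -1.25, 1.51, -0.06, 0.87, 0.19], [0.23, 1.13, -0.58, 1.53, -0.89, 1.08, 0.81]]
-90 45 1 4 [[-0.68, 0.99, -0.41, 1.25, 0.88, 1.63, -1.01], [-0.47, 1.11, -0.88, 1.24, 1.19, 1.88, -1.13]]
-90 45 -1 1 [[-1.08, 1.0, 0.37, 1.28, 0.36, 1.34, 2.45]]
-90 60 1 4 [[-0.79, 1.11, -0.31, 1.15, 0.95, 1.81, -1.02], [-0.73, 1.13, -0.45, 1.15, 1.05, 1.88, -1.05]]
-90 60 -1 1 [[-1.14, 1.15, 0.43, 1.18, 0.45, 1.51, 2.4]]
-90 75 1 4 [[-0.97, 1.23, -0.02, 1.06, 0.89, 1.88, -0.94], [-0.97, 1.23, -0.02, 1.06, 0.89, 1.88, -0.94]]
-90 75 -1 1 [[-1.18, 1.3, 0.46, 1.08, 0.54, 1.68, 2.39]]
real	0m24.029s
user	0m22.938s
sys	0m0.314s
```

```bash
cat >> kin.py <<'E'
def az(e): e=np.radians(e);return np.array([np.cos(e),np.sin(e),0])
def pose(yaw,tilt,grip):
    """jaw y=az(yaw); tilt deg: t from down toward az(yaw+90); grip point -> tcp"""
    a=np.radians(tilt); t=np.sin(a)*az(yaw+90)-np.cos(a)*np.array([0,0,1]); R=toolR(t,az(yaw)); return np.array(grip)+.002*t,R
def rel(p,R,verbose=True):
    p0,R0,s=tcp();R0=R0.as_matrix()
    w=np.degrees(Ro.from_matrix(R0.T@R).as_rotvec()); d=R0.T@(p-p0)
    print('turn',w.round(2),'|%.1f|'%np.linalg.norm(w),'shift',d.round(4),'|%.3f|'%np.linalg.norm(d)); return w,d
def track(q,tgt,n=10):
    p0,R0=fk(q); p,R=tgt; w=Ro.from_matrix(R0.T@R).as_rotvec(); bad=0
    for k in range(1,n+1):
        f=k/n
        q2,e=ik(p0+f*(p-p0),R0@Ro.from_rotvec(w*f).as_matrix(),q,.02,.02); bad=max(bad,e); q=q2
    print(q.round(2),'err %.4f'%bad); return q
E
cat > plan2.py <<'E'
from kin import *
q=np.array(bot.observe()['qpos'])
g=np.array([.592,.332,.129]); yaw=15.5
for a in (-60,-50):
  for ap in (65,):
    print(a,ap); qq=q
    p,R=pose(yaw,a,g)
    qq=track(qq,(p-.12*R[:,0]+[0,0,.08],R)); qq=track(qq,(p-.12*R[:,0],R)); qq=track(qq,(p,R)); qq=track(qq,(p+[0,0,.13],R))
    for tl in (-30,0,30,ap):
        f=(tl-a)/(ap-a); yy=15.5+f*(4.4-15.5); gp=np.array([.592,.332,.259])*(1-f)+f*np.array([.575,.093,.16])
        qq=track(qq,pose(yy,tl,gp))
    qq=track(qq,pose(4.4,ap,[.575,.093,.108]))
E
python3 plan2.py
```

```text
-60 65
[-1.12  1.08  0.23  0.86  0.59  1.91 -0.67] err 0.0000
[-1.12  1.15  0.21  0.9   0.57  1.83 -0.75] err 0.0000
[-1.04  1.11  0.21  1.17  0.61  1.59 -0.84] err 0.0000
[-1.05  0.96  0.23  1.15  0.63  1.71 -0.71] err 0.0000
[-0.82  0.69  0.11  1.41  0.4   1.34 -0.65] err 0.0000
[-0.41  0.53 -0.06  1.62  0.04  0.99 -0.31] err 0.0000
[ 0.14  0.6  -0.34  1.73 -0.44  0.89  0.28] err 0.0000
[ 0.6   0.94 -0.56  1.68 -0.73  1.1   0.76] err 0.0000
[ 0.59  1.03 -0.54  1.67 -0.72  1.05  0.81] err 0.0000
-50 65
[-0.93  0.95 -0.16  0.93  0.74  1.91 -0.78] err 0.0000
[-0.93  1.02 -0.17  0.99  0.73  1.81 -0.87] err 0.0000
[-0.83  1.01 -0.16  1.23  0.77  1.6  -0.95] err 0.0000
[-0.83  0.87 -0.16  1.17  0.76  1.74 -0.82] err 0.0000
[-0.62  0.7  -0.26  1.36  0.59  1.46 -0.79] err 0.0000
[-0.18  0.56 -0.42  1.59  0.26  1.05 -0.49] err 0.0000
[ 0.37  0.67 -0.7   1.71 -0.15  0.86  0.02] err 0.0000
[ 0.82  1.09 -0.94  1.67 -0.37  0.97  0.46] err 0.0000
[ 0.8   1.16 -0.9   1.66 -0.34  0.93  0.5 ] err 0.0000
```

```bash
python3 - <<'E'
from kin import *
p,R=pose(15.5,-60,[.592,.332,.129])
rel(p-.12*R[:,0]+[0,0,.1],R)
E
```

```text
turn [-89.35 -48.75  16.92] |103.2| shift [ 0.0336 -0.3945 -0.2209] |0.453|
```

```bash
python3 -m creep '[{"wx":-6.9,"wy":-3.75,"wz":1.3,"tx":0.0026,"ty":-0.03,"tz":-0.017,"claw":0},{"wx":-13.8,"wy":-7.5,"wz":2.6,"tx":0.005,"ty":-0.06,"tz":-0.034,"claw":0},{"wx":-20.7,"wy":-11.25,"wz":3.9,"tx":0.008,"ty":-0.09,"tz":-0.051,"claw":0},{"wx":-27.6,"wy":-15,"wz":5.2,"tx":0.01,"ty":-0.12,"tz":-0.068,"claw":0},{"wx":-34.5,"wy":-18.75,"wz":6.5,"tx":0.013,"ty":-0.15,"tz":-0.085,"claw":0},{"wx":-41.4,"wy":-22.5,"wz":7.8,"tx":0.016,"ty":-0.18,"tz":-0.102,"claw":0},{"wx":-48.3,"wy":-26.25,"wz":9.1,"tx":0.018,"ty":-0.21,"tz":-0.119,"claw":0},{"wx":-55.2,"wy":-30,"wz":10.4,"tx":0.021,"ty":-0.24,"tz":-0.136,"claw":0}]'; python3 - <<'E'
from kin import *
log(); q=bot.observe()['qpos']; print(fk(q)[0])
p,R=pose(15.5,-60,[.592,.332,.129])
rel(p-.12*R[:,0]+[0,0,.1],R)
E
```

```text
clock: 2.6
position: [0.5325, 0.2608, 0.3209]
tool_rot: [0.584, 0.861, -1.32]
force: [0.4, -0.4, 1.4]
grip_width: 0.0856
t 2.6 q [-0.393  0.696 -0.807  1.417  0.889  1.85  -1.589] p [0.5325 0.2608 0.3209] F [ 0.4 -0.4  1.4] w 0.0856
[[ 0.162  0.912 -0.377]
 [-0.632 -0.198 -0.75 ]
 [-0.758  0.359  0.544]]
[0.53270928 0.26099322 0.32027578]
turn [-33.86 -18.5    6.49] |39.1| shift [-0.077  -0.016  -0.1573] |0.176|
```

```bash
python3 -m creep '[{"wx":-5.6,"wy":-3.1,"wz":1.1,"tx":-0.013,"ty":-0.003,"tz":-0.026,"claw":0},{"wx":-11.3,"wy":-6.2,"wz":2.2,"tx":-0.026,"ty":-0.005,"tz":-0.052,"claw":0},{"wx":-16.9,"wy":-9.2,"wz":3.2,"tx":-0.038,"ty":-0.008,"tz":-0.079,"claw":0},{"wx":-22.6,"wy":-12.3,"wz":4.3,"tx":-0.051,"ty":-0.011,"tz":-0.105,"claw":0},{"wx":-28.2,"wy":-15.4,"wz":5.4,"tx":-0.064,"ty":-0.013,"tz":-0.131,"claw":0},{"wx":-33.9,"wy":-18.5,"wz":6.5,"tx":-0.077,"ty":-0.016,"tz":-0.157,"claw":0},{"wx":-33.9,"wy":-18.5,"wz":6.5,"tx":-0.077,"ty":-0.016,"tz":-0.157,"claw":0}]'; python3 - <<'E'
from kin import *
log(); 
p,R=pose(15.5,-60,[.592,.332,.129])
rel(p-.12*R[:,0],R); c=bot.get_calibration('wrist'); im=bot.grab_frame('wrist'); cv2.imwrite('pics/w1.png',im)
import pickle;pickle.dump(c,open('w1.pkl','wb'))
for sx in(-.026,.026):
  for sy in (-.026,.026):
    X=np.array([.592,.332,.169])+sx*az(15.5)+sy*az(105.5); print(np.round(proj(c,X),1))
E
```

```text
clock: 3.3
position: [0.5652, 0.4303, 0.2877]
tool_rot: [-0.004, 0.52, -1.3]
force: [1.7, -1.1, -1.7]
grip_width: 0.0854
t 3.3 q [-1.125  1.064  0.243  0.846  0.595  1.93  -0.641] p [0.5652 0.4303 0.2877] F [ 1.7 -1.1 -1.7] w 0.0854
[[ 0.232  0.963  0.137]
 [-0.836  0.269 -0.478]
 [-0.497 -0.004  0.868]]
turn [0.23 0.18 0.01] |0.3| shift [ 0.0493 -0.0001 -0.0866] |0.100|
[287.6 166. ]
[281.5 133.8]
[352.9 166.2]
[359.1 134.1]
```

View pics/w1.png

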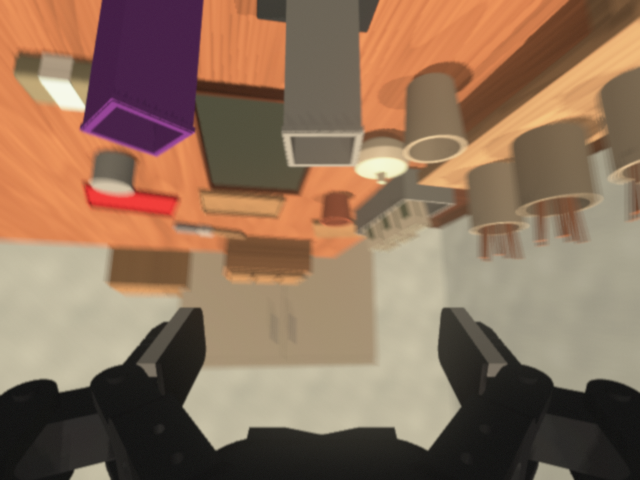

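```bash
python3 - <<'E'
from h import *
im=cv2.imread('pics/w1.png'); crop(im,260,100,390,190,6,'pics/w1c.png')
E
```

```text
(no output)
```

View pics/w1c.png

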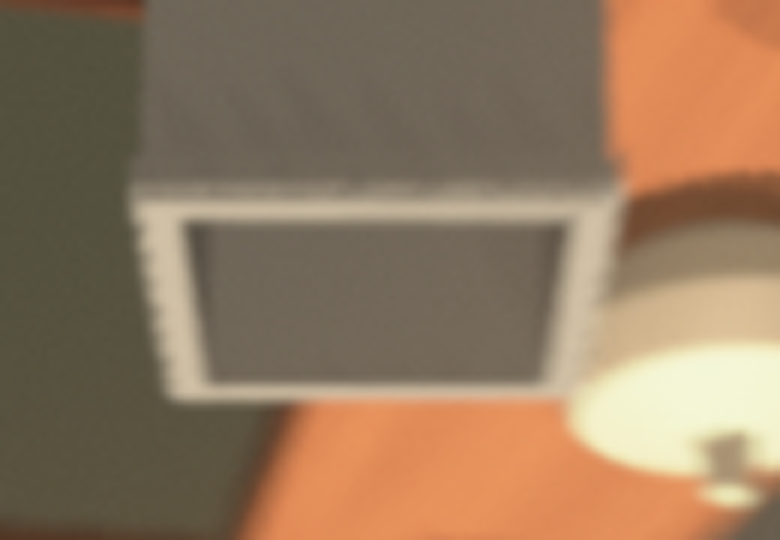

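The rim corners are at about (282,131), (364,131), (357,166) and (288,167) in the wrist view. They are square to the jaws and within 2 mm of the prediction, so I'm nudging the grasp 2 mm in x.

```bash
python3 - <<'E'
from kin import *
p,R=pose(15.5,-60,[.594,.3325,.127])
rel(p-.12*R[:,0],R);rel(p,R)
E
```

```text
turn [ 0.83  0.4  -0.36] |1.0| shift [ 0.0538  0.0033 -0.0845] |0.100|
turn [ 0.83  0.4  -0.36] |1.0| shift [ 0.1738  0.0025 -0.0853] |0.194|
```

```bash
python3 -m creep '[{"wx":0.4,"wy":0.2,"wz":-0.2,"tx":0.018,"ty":0.001,"tz":-0.028,"claw":0},{"wx":0.8,"wy":0.4,"wz":-0.3,"tx":0.036,"ty":0.002,"tz":-0.056,"claw":0},{"wx":0.8,"wy":0.4,"wz":-0.3,"tx":0.054,"ty":0.0025,"tz":-0.085,"claw":0},{"wx":0.8,"wy":0.4,"wz":-0.3,"tx":0.08,"ty":0.0025,"tz":-0.085,"claw":0},{"wx":0.8,"wy":0.4,"wz":-0.3,"tx":0.105,"ty":0.0025,"tz":-0.085,"claw":0},{"wx":0.8,"wy":0.4,"wz":-0.3,"tx":0.13,"ty":0.0025,"tz":-0.085,"claw":0},{"wx":0.8,"wy":0.4,"wz":-0.3,"tx":0.13,"ty":0.0025,"tz":-0.085,"claw":0}]'; python3 - <<'E'
from kin import *
log(); p,R=pose(15.5,-60,[.594,.3325,.127]); rel(p,R)
cv2.imwrite('pics/w2.png',bot.grab_frame('wrist'))
E
```

```text
clock: 4.05
position: [0.5847, 0.3635, 0.1467]
tool_rot: [-0.003, 0.52, -1.304]
force: [-0.3, -0.1, 0.2]
grip_width: 0.0853
t 4.05 q [-1.07   1.124  0.214  1.086  0.586  1.666 -0.807] p [0.5847 0.3635 0.1467] F [-0.3 -0.1  0.2] w 0.0853
[[ 0.228  0.964  0.134]
 [-0.837  0.265 -0.479]
 [-0.497 -0.003  0.868]]
turn [0.08 0.19 0.2 ] |0.3| shift [ 0.0398  0.0008 -0.001 ] |0.040|
```

View pics/w2.png

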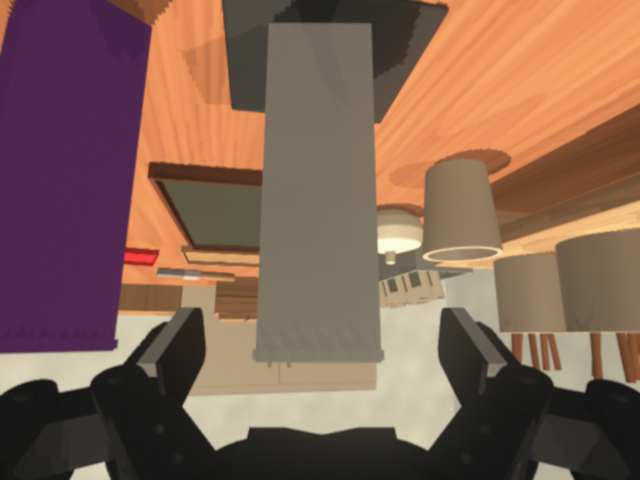

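The tin at columns 258–380 is centred between the fingers (205–440). I'll advance 40 mm and close on it.

```bash
python3 -m creep '[{"wx":0,"wy":0,"wz":0,"tx":0.02,"ty":0,"tz":0,"claw":0},{"wx":0,"wy":0,"wz":0,"tx":0.04,"ty":0,"tz":0,"claw":0},{"wx":0,"wy":0,"wz":0,"tx":0.04,"ty":0,"tz":0,"claw":0},{"wx":0,"wy":0,"wz":0,"tx":0.04,"ty":0,"tz":0,"claw":0.6},{"wx":0,"wy":0,"wz":0,"tx":0.04,"ty":0,"tz":0,"claw":0.6},{"wx":0,"wy":0,"wz":0,"tx":0.04,"ty":0,"tz":0,"claw":0.6},{"wx":0,"wy":0,"wz":0,"tx":0.04,"ty":0,"tz":0,"claw":0.6},{"wx":0,"wy":0,"wz":0,"tx":0.04,"ty":0,"tz":0,"claw":0.6}]' 70; python3 -m creep '[{"wx":0,"wy":0,"wz":0,"tx":0,"ty":0,"tz":0,"claw":0.8},{"wx":0,"wy":0,"wz":0,"tx":0,"ty":0,"tz":0,"claw":0.8},{"wx":0,"wy":0,"wz":0,"tx":0,"ty":0,"tz":0,"claw":0.8}]'; python3 - <<'E'
from kin import *
log()
cv2.imwrite('pics/s2.png',bot.grab_frame('scene'))
E
```

```text
clock: 4.9
position: [0.5934, 0.3328, 0.128]
tool_rot: [-0.002, 0.522, -1.301]
force: [-3.8, 3.0, 5.9]
grip_width: 0.0507
clock: 5.2
position: [0.5934, 0.333, 0.128]
tool_rot: [-0.002, 0.522, -1.301]
force: [-1.0, 1.6, 1.7]
grip_width: 0.0508
t 5.2 q [-1.047  1.116  0.215  1.161  0.6    1.592 -0.831] p [0.5934 0.333  0.128 ] F [-1.   1.6  1.7] w 0.0508
[[ 0.231  0.964  0.134]
 [-0.835  0.267 -0.481]
 [-0.499 -0.001  0.867]]
```

View pics/s2.png

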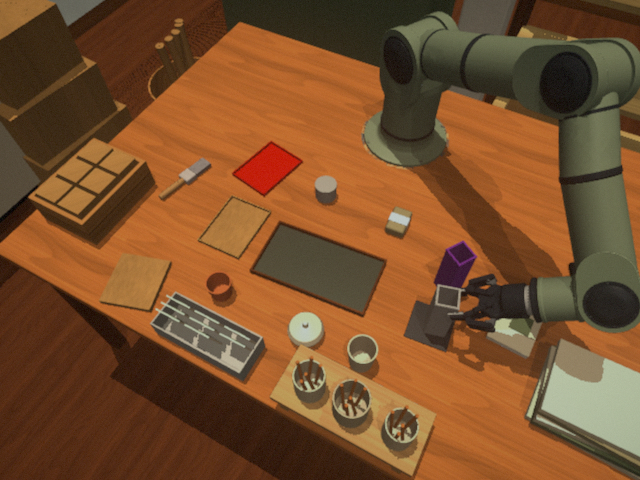

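```bash
python3 -m creep '[{"wx":0,"wy":0,"wz":0,"tx":-0.01,"ty":0,"tz":0.017,"claw":0.8},{"wx":0,"wy":0,"wz":0,"tx":-0.025,"ty":0,"tz":0.043,"claw":0.8},{"wx":0,"wy":0,"wz":0,"tx":-0.045,"ty":0,"tz":0.078,"claw":0.8},{"wx":0,"wy":0,"wz":0,"tx":-0.065,"ty":0,"tz":0.113,"claw":0.8},{"wx":0,"wy":0,"wz":0,"tx":-0.07,"ty":0,"tz":0.121,"claw":0.8}]'; python3 - <<'E'
from kin import *
log()
rel(*pose(9,0,[.585,.21,.25]))
q=track(bot.observe()['qpos'],pose(9,0,[.585,.21,.25]))
q=track(q,pose(4.4,20,[.575,.12,.22]))
E
```

```text
clock: 5.75
position: [0.5944, 0.3335, 0.2738]
tool_rot: [0.005, 0.526, -1.299]
force: [0.6, 0.3, -2.8]
grip_width: 0.0504
t 5.75 q [-1.058  0.949  0.245  1.127  0.629  1.731 -0.694] p [0.5944 0.3335 0.2738] F [ 0.6  0.3 -2.8] w 0.0504
[[ 0.233  0.964  0.13 ]
 [-0.833  0.266 -0.485]
 [-0.502  0.005  0.865]]
turn [ 5.71 59.8  -3.61] |60.2| shift [ 0.1137 -0.0421  0.0363] |0.127|
[-0.43  0.49 -0.02  1.58  0.01  1.06 -0.29] err 0.0000
[-0.01  0.49 -0.14  1.73 -0.35  0.93  0.15] err 0.0000
```

```bash
python3 -m creep '[{"wx":0.7,"wy":7.5,"wz":-0.45,"tx":0.014,"ty":-0.005,"tz":0.004,"claw":0.8},{"wx":1.4,"wy":15,"wz":-0.9,"tx":0.028,"ty":-0.01,"tz":0.009,"claw":0.8},{"wx":2.1,"wy":22.4,"wz":-1.35,"tx":0.042,"ty":-0.016,"tz":0.013,"claw":0.8},{"wx":2.8,"wy":29.9,"wz":-1.8,"tx":0.057,"ty":-0.021,"tz":0.018,"claw":0.8},{"wx":3.5,"wy":37.4,"wz":-2.25,"tx":0.071,"ty":-0.026,"tz":0.022,"claw":0.8},{"wx":4.2,"wy":44.9,"wz":-2.7,"tx":0.085,"ty":-0.031,"tz":0.027,"claw":0.8},{"wx":4.9,"wy":52.3,"wz":-3.15,"tx":0.1,"ty":-0.037,"tz":0.032,"claw":0.8},{"wx":5.7,"wy":59.8,"wz":-3.6,"tx":0.114,"ty":-0.042,"tz":0.036,"claw":0.8}]'; python3 - <<'E'
from kin import *
log()
rel(*pose(4.4,42,[.575,.095,.15]))
q=track(bot.observe()['qpos'],pose(4.4,42,[.575,.095,.15]))
q=track(q,pose(4.4,70,[.575,.095,.11]))
E
```

```text
clock: 6.55
position: [0.5852, 0.209, 0.2488]
tool_rot: [2.637, 1.566, 1.223]
force: [-0.5, -0.8, -3.8]
grip_width: 0.0506
t 6.55 q [-0.415  0.491 -0.032  1.585  0.013  1.062 -0.292] p [0.5852 0.209  0.2488] F [-0.5 -0.8 -3.8] w 0.0506
[[ 0.002  0.988  0.156]
 [ 0.005  0.156 -0.988]
 [-1.     0.002 -0.004]]
turn [ 4.42 41.72  1.56] |42.0| shift [ 0.0997 -0.028   0.1101] |0.151|
[ 0.37  0.72 -0.38  1.76 -0.62  0.92  0.58] err 0.0000
[ 0.6   1.07 -0.53  1.65 -0.77  1.11  0.86] err 0.0000
```

```bash
python3 -m creep '[{"wx":0.6,"wy":6,"wz":0.2,"tx":0.014,"ty":-0.004,"tz":0.016,"claw":0.8},{"wx":1.3,"wy":12,"wz":0.4,"tx":0.028,"ty":-0.008,"tz":0.031,"claw":0.8},{"wx":1.9,"wy":18,"wz":0.7,"tx":0.043,"ty":-0.012,"tz":0.047,"claw":0.8},{"wx":2.5,"wy":24,"wz":0.9,"tx":0.057,"ty":-0.016,"tz":0.063,"claw":0.8},{"wx":3.2,"wy":30,"wz":1.1,"tx":0.071,"ty":-0.02,"tz":0.079,"claw":0.8},{"wx":3.8,"wy":36,"wz":1.3,"tx":0.085,"ty":-0.024,"tz":0.094,"claw":0.8},{"wx":4.4,"wy":42,"wz":1.6,"tx":0.1,"ty":-0.028,"tz":0.11,"claw":0.8},{"wx":4.4,"wy":42,"wz":1.6,"tx":0.1,"ty":-0.028,"tz":0.11,"claw":0.8}]'; python3 - <<'E'
from kin import *
log()
rel(*pose(4.4,66,[.575,.095,.11]))
cv2.imwrite('pics/s3.png',bot.grab_frame('scene'))
E
```

```text
clock: 7.35
position: [0.5739, 0.0896, 0.1441]
tool_rot: [-3.134, 0.831, 1.644]
force: [-0.8, -0.3, -3.2]
grip_width: 0.0512
t 7.35 q [ 0.376  0.729 -0.365  1.757 -0.628  0.925  0.594] p [0.5739 0.0896 0.1441] F [-0.8 -0.3 -3.2] w 0.0512
[[-0.049  0.998  0.047]
 [ 0.672  0.068 -0.737]
 [-0.739 -0.005 -0.674]]
turn [-0.54 23.62 -0.24] |23.6| shift [0.0306 0.0016 0.0182] |0.036|
```

View pics/s3.png

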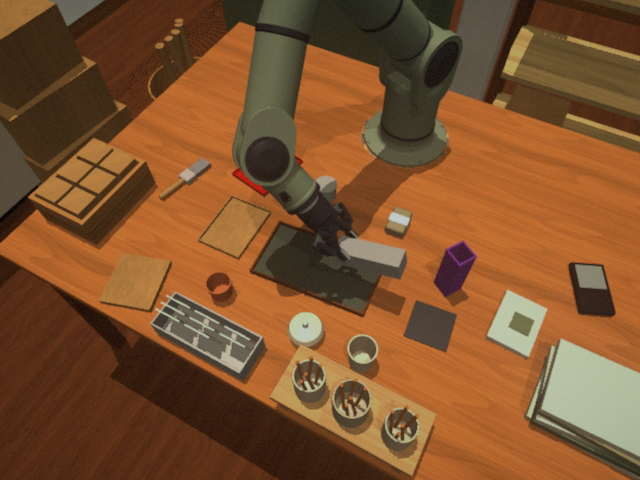

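The tin is gripped, slightly mouth-down over the tray. The mat is fully visible at (430,325). Now I'll tilt slowly to about 36° below level.

```bash
python3 -m creep '[{"wx":0,"wy":5,"wz":0,"tx":0.006,"ty":0,"tz":0.004,"claw":0.8},{"wx":0,"wy":10,"wz":0,"tx":0.013,"ty":0,"tz":0.008,"claw":0.8},{"wx":0,"wy":15,"wz":0,"tx":0.02,"ty":0,"tz":0.012,"claw":0.8},{"wx":0,"wy":20,"wz":0,"tx":0.026,"ty":0,"tz":0.015,"claw":0.8},{"wx":0,"wy":24,"wz":0,"tx":0.03,"ty":0,"tz":0.018,"claw":0.8},{"wx":0,"wy":24,"wz":0,"tx":0.03,"ty":0,"tz":0.018,"claw":0.8},{"wx":0,"wy":24,"wz":0,"tx":0.03,"ty":0,"tz":0.018,"claw":0.8},{"wx":0,"wy":24,"wz":0,"tx":0.03,"ty":0,"tz":0.018,"claw":0.8}]'; python3 - <<'E'
from kin import *
log()
cv2.imwrite('pics/s4.png',bot.grab_frame('scene'))
im=cv2.imread('pics/s4.png');crop(im,220,180,420,330,4,'pics/s4c.png')
E
```

```text
clock: 8.2
position: [0.5741, 0.0999, 0.1128]
tool_rot: [-3.14, 0.417, 1.644]
force: [0.2, 0.2, -3.3]
grip_width: 0.0509
t 8.2 q [ 0.57   1.017 -0.508  1.68  -0.77   1.074  0.848] p [0.5741 0.0999 0.1128] F [ 0.2  0.2 -3.3] w 0.0509
[[-0.067  0.997  0.028]
 [ 0.912  0.073 -0.404]
 [-0.405 -0.001 -0.914]]
```

View pics/s4c.png

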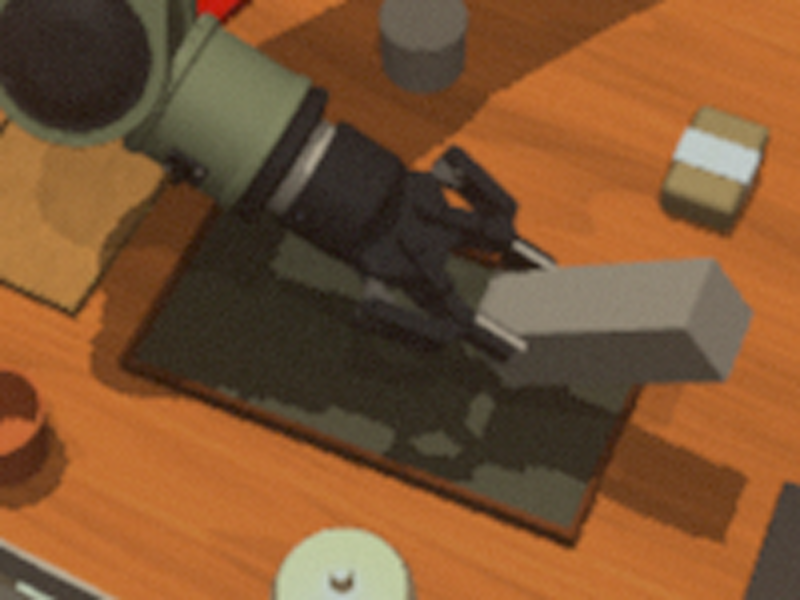

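```bash
python3 -m creep '[{"wx":0,"wy":4,"wz":0,"tx":-0.004,"ty":0,"tz":-0.009,"claw":0.8},{"wx":0,"wy":8,"wz":0,"tx":-0.004,"ty":0,"tz":-0.009,"claw":0.8},{"wx":0,"wy":8,"wz":0,"tx":-0.004,"ty":0,"tz":-0.009,"claw":0.8},{"wx":0,"wy":8,"wz":0,"tx":-0.004,"ty":0,"tz":-0.009,"claw":0.8},{"wx":0,"wy":8,"wz":0,"tx":-0.004,"ty":0,"tz":-0.009,"claw":0.8},{"wx":0,"wy":8,"wz":0,"tx":-0.004,"ty":0,"tz":-0.009,"claw":0.8}]'; python3 - <<'E'
from kin import *
log()
for n in('scene','top','wrist'): cv2.imwrite(f'pics/{n}5.png',bot.grab_frame(n))
a=cv2.imread('pics/top5.png')[180:290,230:400];b=cv2.imread('pics/wrist5.png')
cv2.imwrite('pics/m5.png',np.vstack([cv2.resize(a,(400,259)),cv2.resize(b,(400,300))]))
E
```

```text
clock: 8.85
position: [0.5742, 0.1003, 0.1233]
tool_rot: [-3.141, 0.279, 1.645]
force: [0.6, 0.7, -2.8]
grip_width: 0.0507
t 8.85 q [ 0.613  1.089 -0.545  1.647 -0.798  1.157  0.884] p [0.5742 0.1003 0.1233] F [ 0.6  0.7 -2.8] w 0.0507
[[-0.071  0.997  0.02 ]
 [ 0.959  0.074 -0.274]
 [-0.275 -0.    -0.961]]
```

View pics/m5.png

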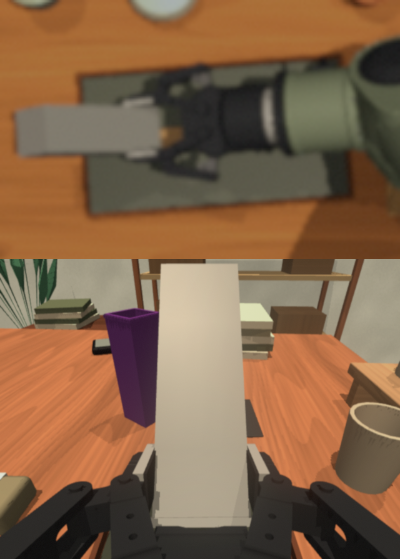

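A piece of the dibber shows just below the mouth, at about (170,135) in the upper crop. I'll draw the tin back along its own axis so the dibber clears it.

```bash
python3 -m creep '[{"wx":0,"wy":0,"wz":0,"tx":0.01,"ty":0,"tz":-0.017,"claw":0.8},{"wx":0,"wy":0,"wz":0,"tx":0.02,"ty":0,"tz":-0.035,"claw":0.8},{"wx":0,"wy":0,"wz":0,"tx":0.03,"ty":0,"tz":-0.052,"claw":0.8},{"wx":0,"wy":0,"wz":0,"tx":0.04,"ty":0,"tz":-0.07,"claw":0.8},{"wx":0,"wy":0,"wz":0,"tx":0.05,"ty":0,"tz":-0.087,"claw":0.8},{"wx":0,"wy":0,"wz":0,"tx":0.06,"ty":0,"tz":-0.104,"claw":0.8},{"wx":0,"wy":0,"wz":0,"tx":0.06,"ty":0,"tz":-0.104,"claw":0.8}]'; python3 - <<'E'
from kin import *
log()
for n in('scene','top'): cv2.imwrite(f'pics/{n}6.png',bot.grab_frame(n))
a=cv2.imread('pics/top6.png')[180:290,230:400];b=cv2.imread('pics/scene6.png')[190:340,220:420]
cv2.imwrite('pics/m6.png',np.vstack([cv2.resize(a,(400,259)),cv2.resize(b,(400,300))]))
E
```

```text
clock: 9.7
position: [0.5674, 0.1886, 0.2091]
tool_rot: [3.14, 0.277, 1.647]
force: [0.6, -0.2, -1.8]
grip_width: 0.0505
t 9.7 q [ 0.547  0.94  -0.638  1.756 -0.914  1.066  0.818] p [0.5674 0.1886 0.2091] F [ 0.6 -0.2 -1.8] w 0.0505
[[-0.073  0.997  0.022]
 [ 0.959  0.076 -0.273]
 [-0.274  0.002 -0.962]]
```

View pics/m6.png

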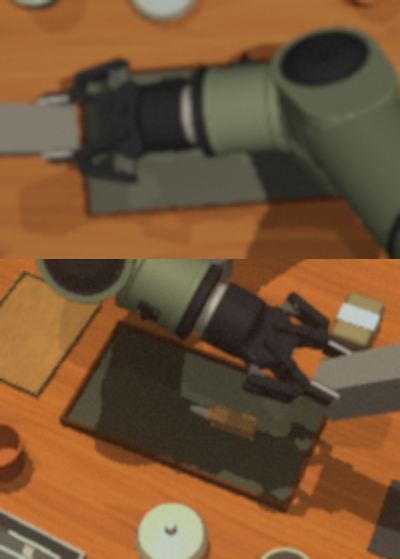

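The dibber lies flat in the tray, in the lower crop at about (228,420). I'll measure it and the mat next.

```bash
python3 - <<'E'
from kin import *
c=bot.get_calibration('scene'); im=cv2.imread('pics/s3.png')
hsv=cv2.cvtColor(im,cv2.COLOR_BGR2HSV)
m=((hsv[...,1]<110)).astype(np.uint8)*255
mm=np.zeros_like(m);mm[295:355,400:462]=m[295:355,400:462]
k=max(cv2.findContours(mm,0,1)[0],key=cv2.contourArea)
P=np.array([ray(c,u,v,.004)[:2] for u,v in k[:,0]],np.float32); print('mat',cv2.minAreaRect(P))
crop(cv2.imread('pics/scene6.png'),270,240,400,330,6,'pics/d6.png')
rel(*pose(12,0,[.585,.23,.29]))
q=track(bot.observe()['qpos'],pose(12,0,[.585,.23,.29])); q=track(q,pose(15.5,-60,[.595,.324,.25]))
E
```

```text
mat ((0.5955423712730408, 0.32276248931884766), (0.10665567964315414, 0.10661779344081879), 5.514405250549316)
turn [ -6.68 -73.93  -5.01] |74.4| shift [ 0.0185  0.0203 -0.0899] |0.094|
[-0.37  0.47 -0.14  1.51  0.07  1.16 -0.32] err 0.0000
[-1.    0.95  0.14  1.17  0.69  1.73 -0.76] err 0.0000
```

View pics/d6.png

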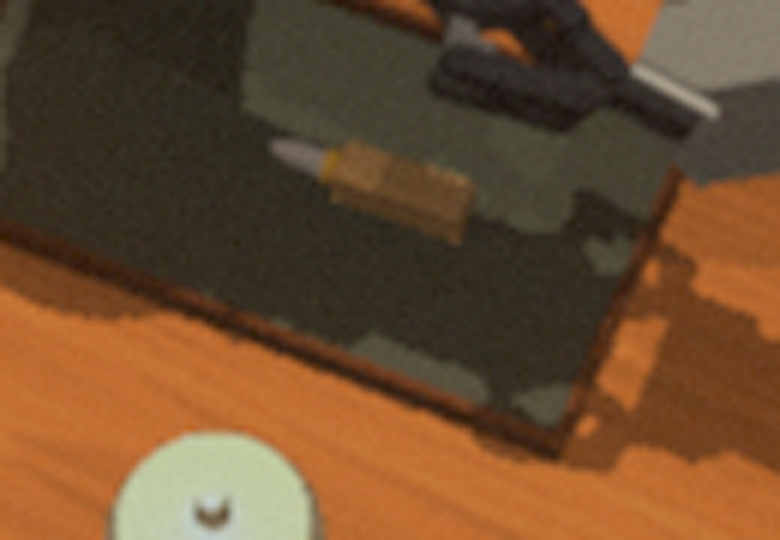

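```bash
python3 -m creep '[{"wx":-0.7,"wy":-7.4,"wz":-0.5,"tx":0,"ty":0.002,"tz":-0.02,"claw":0.8},{"wx":-1.3,"wy":-14.8,"wz":-1,"tx":0.004,"ty":0.004,"tz":-0.04,"claw":0.8},{"wx":-2,"wy":-22.2,"wz":-1.5,"tx":0.006,"ty":0.006,"tz":-0.06,"claw":0.8},{"wx":-2.7,"wy":-29.6,"wz":-2,"tx":0.008,"ty":0.008,"tz":-0.07,"claw":0.8},{"wx":-3.4,"wy":-37,"wz":-2.5,"tx":0.01,"ty":0.01,"tz":-0.08,"claw":0.8},{"wx":-4,"wy":-44.4,"wz":-3,"tx":0.012,"ty":0.012,"tz":-0.09,"claw":0.8},{"wx":-4.7,"wy":-51.8,"wz":-3.5,"tx":0.014,"ty":0.014,"tz":-0.09,"claw":0.8},{"wx":-5.4,"wy":-59.2,"wz":-4,"tx":0.016,"ty":0.016,"tz":-0.09,"claw":0.8}]'; python3 - <<'E'
from kin import *
log(); rel(*pose(15.5,-45,[.592,.30,.29]))
E
```

```text
clock: 10.6
position: [0.5817, 0.2263, 0.2894]
tool_rot: [3.076, 1.319, 1.69]
force: [-0.6, -1.1, -3.2]
grip_width: 0.0505
t 10.6 q [-0.162  0.454 -0.25   1.571 -0.153  1.067 -0.129] p [0.5817 0.2263 0.2894] F [-0.6 -1.1 -3.2] w 0.0505
[[-0.03   0.983  0.18 ]
 [ 0.248  0.182 -0.952]
 [-0.968  0.016 -0.249]]
turn [ -5.31 -59.32   0.44] |59.6| shift [ 0.0184  0.0237 -0.0667] |0.073|
```

```bash
python3 -m creep '[{"wx":-0.7,"wy":-7.4,"wz":0,"tx":0.002,"ty":0.003,"tz":-0.008,"claw":0.8},{"wx":-1.3,"wy":-14.8,"wz":0,"tx":0.004,"ty":0.006,"tz":-0.017,"claw":0.8},{"wx":-2,"wy":-22.2,"wz":0,"tx":0.006,"ty":0.009,"tz":-0.025,"claw":0.8},{"wx":-2.7,"wy":-29.6,"wz":0.2,"tx":0.009,"ty":0.012,"tz":-0.033,"claw":0.8},{"wx":-3.3,"wy":-37,"wz":0.3,"tx":0.011,"ty":0.015,"tz":-0.042,"claw":0.8},{"wx":-4,"wy":-44.4,"wz":0.4,"tx":0.014,"ty":0.018,"tz":-0.05,"claw":0.8},{"wx":-4.7,"wy":-51.9,"wz":0.4,"tx":0.016,"ty":0.021,"tz":-0.058,"claw":0.8},{"wx":-5.3,"wy":-59.3,"wz":0.4,"tx":0.018,"ty":0.024,"tz":-0.067,"claw":0.8}]'; python3 - <<'E'
from kin import *
log(); rel(*pose(15.5,-60,[.5955,.3235,.21]))
E
```

```text
clock: 11.4
position: [0.5927, 0.2993, 0.2889]
tool_rot: [-0.001, 0.78, -1.301]
force: [0.4, -0.9, -2.8]
grip_width: 0.0504
t 11.4 q [-0.878  0.761  0.026  1.253  0.617  1.622 -0.712] p [0.5927 0.2993 0.2889] F [ 0.4 -0.9 -2.8] w 0.0504
[[ 0.189  0.964  0.188]
 [-0.685  0.267 -0.678]
 [-0.703 -0.     0.711]]
turn [  0.   -14.69   0.04] |14.7| shift [ 0.0414  0.0092 -0.0715] |0.083|
```

```bash
python3 -m creep '[{"wx":0,"wy":-5,"wz":0,"tx":0.01,"ty":0.002,"tz":-0.018,"claw":0.8},{"wx":0,"wy":-10,"wz":0,"tx":0.02,"ty":0.005,"tz":-0.036,"claw":0.8},{"wx":0,"wy":-14.7,"wz":0,"tx":0.03,"ty":0.007,"tz":-0.054,"claw":0.8},{"wx":0,"wy":-14.7,"wz":0,"tx":0.041,"ty":0.009,"tz":-0.0715,"claw":0.8},{"wx":0,"wy":-14.7,"wz":0,"tx":0.041,"ty":0.009,"tz":-0.0715,"claw":0.8},{"wx":0,"wy":-14.7,"wz":0,"tx":0.041,"ty":0.009,"tz":-0.0715,"claw":0.8}]'; python3 - <<'E'
from kin import *
log(); rel(*pose(15.5,-60,[.5955,.3235,.127]))
for n in('scene','top'): cv2.imwrite(f'pics/{n}7.png',bot.grab_frame(n))
crop(cv2.imread('pics/scene7.png'),380,220,510,350,4.4,'pics/s7.png')
E
```

```text
clock: 12.0
position: [0.5964, 0.3212, 0.2102]
tool_rot: [0.001, 0.525, -1.302]
force: [0.3, -0.6, -1.5]
grip_width: 0.0504
t 12.0 q [-0.973  0.991  0.085  1.177  0.711  1.702 -0.817] p [0.5964 0.3212 0.2102] F [ 0.3 -0.6 -1.5] w 0.0504
[[ 0.23   0.964  0.132]
 [-0.834  0.265 -0.483]
 [-0.501  0.001  0.865]]
turn [-0.09 -0.08  0.1 ] |0.2| shift [ 0.0416 -0.0003 -0.0732] |0.084|
```

View pics/s7.png

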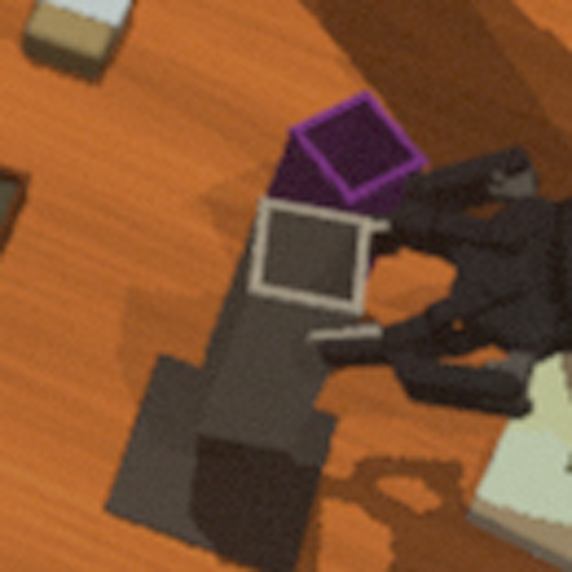

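```bash
python3 -m creep '[{"wx":0,"wy":0,"wz":0,"tx":0.01,"ty":0,"tz":-0.0175,"claw":0.8},{"wx":0,"wy":0,"wz":0,"tx":0.02,"ty":0,"tz":-0.035,"claw":0.8},{"wx":0,"wy":0,"wz":0,"tx":0.03,"ty":0,"tz":-0.052,"claw":0.8},{"wx":0,"wy":0,"wz":0,"tx":0.037,"ty":0,"tz":-0.064,"claw":0.8},{"wx":0,"wy":0,"wz":0,"tx":0.0395,"ty":0,"tz":-0.068,"claw":0.8},{"wx":0,"wy":0,"wz":0,"tx":0.0402,"ty":0,"tz":-0.0695,"claw":0.8},{"wx":0,"wy":0,"wz":0,"tx":0.0402,"ty":0,"tz":-0.0695,"claw":0.8}]'; python3 - <<'E'
from kin import *
log(); rel(*pose(15.5,-60,[.5955,.3235,.127]))
E
```

```text
clock: 12.8
position: [0.5969, 0.3216, 0.1314]
tool_rot: [0.003, 0.526, -1.301]
force: [0.1, 0.5, -2.1]
grip_width: 0.0502
t 12.8 q [-0.968  1.087  0.075  1.183  0.704  1.628 -0.891] p [0.5969 0.3216 0.1314] F [ 0.1  0.5 -2.1] w 0.0502
[[ 0.231  0.964  0.131]
 [-0.834  0.265 -0.485]
 [-0.502  0.003  0.865]]
turn [-0.2  -0.13  0.04] |0.2| shift [ 0.0023 -0.0009 -0.0049] |0.005|
```

```bash
python3 -m creep '[{"wx":0,"wy":0,"wz":0,"tx":0.0008,"ty":0,"tz":-0.0013,"claw":0.8},{"wx":0,"wy":0,"wz":0,"tx":0.0012,"ty":0,"tz":-0.0021,"claw":0.8},{"wx":0,"wy":0,"wz":0,"tx":0.0015,"ty":0,"tz":-0.0026,"claw":0.8},{"wx":0,"wy":0,"wz":0,"tx":0.0015,"ty":0,"tz":-0.0026,"claw":0.8}]'; python3 -c 'from h import *;log()'
```

```text
clock: 13.2
position: [0.5969, 0.3216, 0.1285]
tool_rot: [0.003, 0.526, -1.301]
force: [-0.3, -0.5, -2.0]
grip_width: 0.0507
t 13.2 q [-0.968  1.091  0.075  1.182  0.704  1.626 -0.894] p [0.5969 0.3216 0.1285] F [-0.3 -0.5 -2. ] w 0.0507
[[ 0.23   0.964  0.131]
 [-0.834  0.265 -0.485]
 [-0.502  0.003  0.865]]
```

```bash
python3 -m creep '[{"wx":0,"wy":0,"wz":0,"tx":0.0003,"ty":0,"tz":-0.0005,"claw":0.8},{"wx":0,"wy":0,"wz":0,"tx":0.0005,"ty":0,"tz":-0.0009,"claw":0.8},{"wx":0,"wy":0,"wz":0,"tx":0.0005,"ty":0,"tz":-0.0009,"claw":0.8}]'; python3 -c 'from h import *;log()'; python3 -m creep '[{"wx":0,"wy":0,"wz":0,"tx":0.0003,"ty":0,"tz":-0.0005,"claw":0.8},{"wx":0,"wy":0,"wz":0,"tx":0.0003,"ty":0,"tz":-0.0005,"claw":0.8}]'
```

```text
clock: 13.5
position: [0.597, 0.3217, 0.1279]
tool_rot: [0.004, 0.526, -1.301]
force: [-1.1, 0.5, 2.1]
grip_width: 0.0508
t 13.5 q [-0.968  1.092  0.075  1.182  0.704  1.625 -0.895] p [0.597  0.3217 0.1279] F [-1.1  0.5  2.1] w 0.0508
[[ 0.231  0.964  0.13 ]
 [-0.834  0.265 -0.485]
 [-0.502  0.003  0.865]]
clock: 13.7
position: [0.5969, 0.3218, 0.1279]
tool_rot: [0.004, 0.525, -1.301]
force: [-2.1, 1.8, 6.5]
grip_width: 0.0505
```

Contact (+6.5 N up). I'll release, then back off along the tool axis.

```bash
python3 -m creep '[{"wx":0,"wy":0,"wz":0,"tx":0,"ty":0,"tz":0,"claw":0.3},{"wx":0,"wy":0,"wz":0,"tx":0,"ty":0,"tz":0,"claw":0},{"wx":0,"wy":0,"wz":0,"tx":0,"ty":0,"tz":0,"claw":0},{"wx":0,"wy":0,"wz":0,"tx":0,"ty":0,"tz":0,"claw":0},{"wx":0,"wy":0,"wz":0,"tx":-0.02,"ty":0,"tz":0,"claw":0},{"wx":0,"wy":0,"wz":0,"tx":-0.05,"ty":0,"tz":0,"claw":0},{"wx":0,"wy":0,"wz":0,"tx":-0.09,"ty":0,"tz":0,"claw":0},{"wx":0,"wy":0,"wz":0,"tx":-0.12,"ty":0,"tz":0,"claw":0}]'; python3 - <<'E'
from kin import *
log()
c=bot.get_calibration('wrist')
for n in('scene','top','wrist'): cv2.imwrite(f'pics/{n}8.png',bot.grab_frame(n))
crop(cv2.imread('pics/scene8.png'),220,180,520,360,2.6,'pics/s8.png')
crop(cv2.imread('pics/top8.png'),160,190,400,290,3.3,'pics/t8.png')
E
```

```text
clock: 14.5
position: [0.5685, 0.4237, 0.1891]
tool_rot: [0.004, 0.526, -1.3]
force: [-0.9, -0.0, -0.1]
grip_width: 0.0854
t 14.5 q [-1.059  1.133  0.075  0.91   0.667  1.856 -0.803] p [0.5685 0.4237 0.1891] F [-0.9 -0.  -0.1] w 0.0854
[[ 0.231  0.964  0.13 ]
 [-0.833  0.265 -0.485]
 [-0.502  0.004  0.865]]
```

View pics/s8.png

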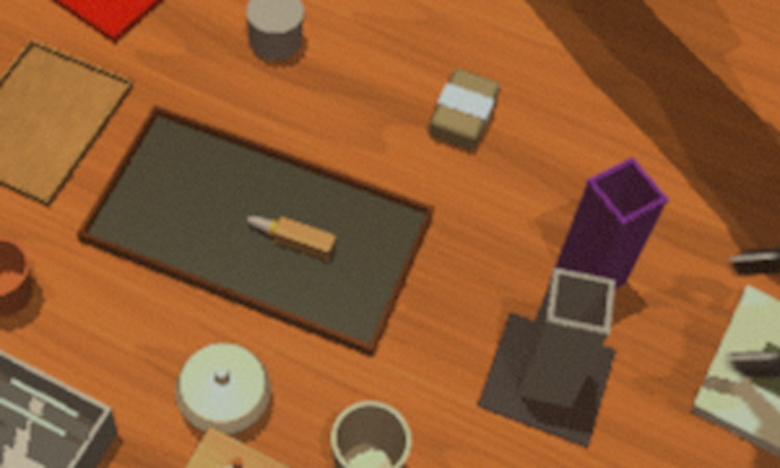

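View pics/t8.png

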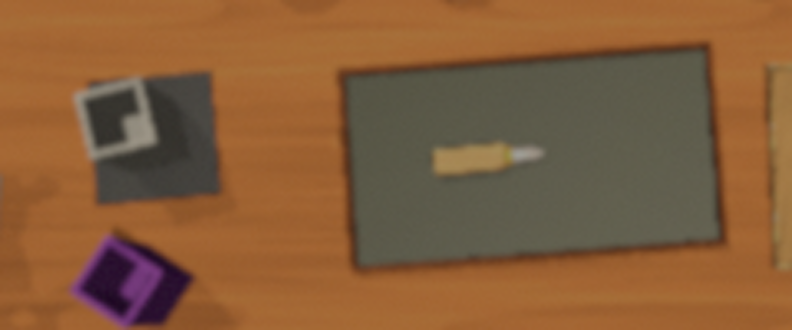

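The tin stands on the mat, with its rim at about (195,226) in the full top view. The dibber lies in the tray at about (308,237) with its point to the right.

```bash
python3 - <<'E'
from kin import *
ct=bot.get_calibration('top');cs=bot.get_calibration('scene')
t=(np.array([(75,93),(140,78),(158,143),(93,160)]).mean(0)+.5)/3.3-.5+[160,190]
s=(np.array([(555,270),(615,278),(610,332),(549,323)]).mean(0)+.5)/2.6-.5+[220,180]
print('tin rim',ray(ct,*t,.169),ray(cs,*s,.169))
top=cv2.imread('pics/top8.png');hsv=cv2.cvtColor(top,cv2.COLOR_BGR2HSV)
reg=np.zeros(hsv.shape[:2],np.uint8);reg[208:262,272:370]=1
h=(hsv[...,1]>75).astype(np.uint8)*reg
br=((hsv[...,2]>115)|(hsv[...,1]>75)).astype(np.uint8)*reg
for n,m,z in(('handle',h,.0275),('all',br,.02)):
    k=max(cv2.findContours(m,0,1)[0],key=cv2.contourArea)
    P=np.array([ray(ct,u,v,z)[:2] for u,v in k[:,0]],np.float32); r=cv2.minAreaRect(P);print(n,r, cv2.boundingRect(k))
crop(top,275,215,345,260,9,'pics/t8c.png')
sc=cv2.imread('pics/scene8.png'); 
S=cv2.cvtColor(sc,cv2.COLOR_BGR2HSV); reg=np.zeros(S.shape[:2],np.uint8);reg[250:295,300:360]=1
for n,m,z in(('handle',((S[...,1]>75)&(S[...,2]>60)),.0275),('all',(S[...,2]>115)|((S[...,1]>75)&(S[...,2]>60)),.02)):
    k=max(cv2.findContours(m.astype(np.uint8)*reg,0,1)[0],key=cv2.contourArea)
    P=np.array([ray(cs,u,v,z)[:2] for u,v in k[:,0]],np.float32); r=cv2.minAreaRect(P);print('sc',n,r, cv2.boundingRect(k))
E
```

```text
tin rim [0.59740466 0.32045042 0.169     ] [0.59569476 0.3234273  0.169     ]
handle ((0.5764031410217285, 0.04155770316720009), (0.028319815173745155, 0.07164189219474792), 6.399879455566406) (290, 233, 26, 11)
all ((0.5784797072410583, 0.028641313314437866), (0.0284444447606802, 0.09840429574251175), 6.3997578620910645) (290, 233, 35, 11)
sc handle ((0.5894521474838257, 0.029722340404987335), (0.13507956266403198, 0.16197237372398376), 28.09657096862793) (300, 250, 60, 45)
sc all ((0.5856147408485413, 0.027754612267017365), (0.13598370552062988, 0.16305649280548096), 28.096664428710938) (300, 250, 60, 45)
```

View pics/t8c.png

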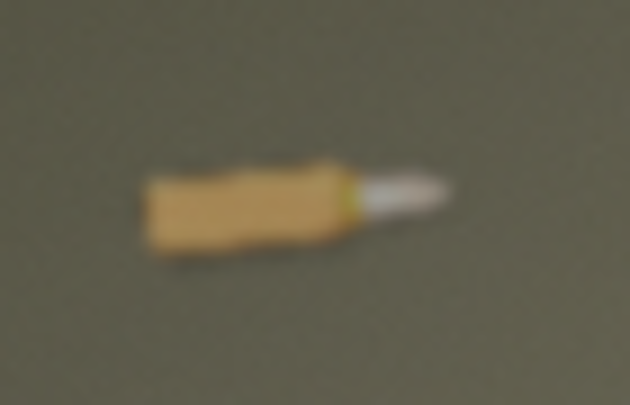

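```bash
python3 - <<'E'
from kin import *
cs=bot.get_calibration('scene'); sc=cv2.imread('pics/scene8.png'); S=cv2.cvtColor(sc,cv2.COLOR_BGR2HSV)
crop(sc,190,185,280,265,7,'pics/b8.png')
rel(*pose(14,-20,[.575,.36,.36]))
q=track(bot.observe()['qpos'],pose(14,-20,[.575,.36,.36]));q=track(q,pose(6.4,0,[.577,.043,.2]));q=track(q,pose(6.4,0,[.577,.043,.026]));q=track(q,pose(6.4,0,[.577,.043,.15]));q=track(q,pose(-88,0,[.577,-.2984,.15]));q=track(q,pose(-88,0,[.577,-.2984,.026]))
E
```

```text
turn [ 0.99 39.82 -1.16] |39.8| shift [-0.0303 -0.0101  0.179 ] |0.182|
[-0.74  0.62 -0.1   1.14  0.35  1.58 -0.61] err 0.0000
[-0.09  0.48 -0.12  1.75  0.07  0.92 -0.13] err 0.0000
[-0.11  0.73 -0.1   1.85  0.12  0.57 -0.17] err 0.0000
[-0.09  0.54 -0.12  1.79  0.08  0.81 -0.14] err 0.0000
[ 0.18  0.67  0.33  1.61 -0.26  0.9  -0.94] err 0.0000
[ 0.22  0.83  0.26  1.67 -0.31  0.68 -0.9 ] err 0.0000
```

View pics/b8.png

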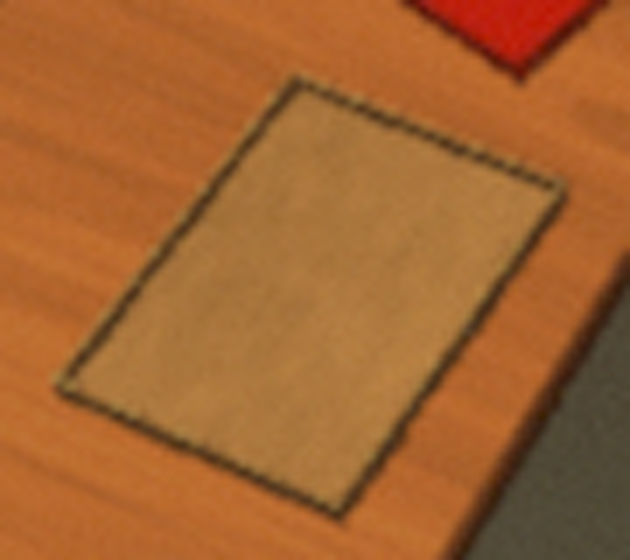

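The box has a clear raised rim all round, with corners in this crop at (297,75), (568,186), (342,518) and (57,385). It's the unmarked cardboard one beside the tray, so it's the right box. Next I'll compute its pose and start moving.

```bash
python3 - <<'E'
from kin import *
cs=bot.get_calibration('scene')
P=[ray(cs,*((np.array(a)+.5)/7-.5+[190,185]),.012)[:2] for a in [(297,75),(568,186),(342,518),(57,385)]]
print(np.round(P,4),np.mean(P,0))
for i in range(4):
    d=P[(i+1)%4]-P[i];print(np.linalg.norm(d).round(4),np.degrees(np.arctan2(d[1],d[0])).round(1))
E
python3 -m creep '[{"wx":0,"wy":0,"wz":0,"tx":-0.015,"ty":0,"tz":0.025,"claw":0},{"wx":0,"wy":6.5,"wz":0,"tx":-0.018,"ty":-0.002,"tz":0.055,"claw":0},{"wx":0,"wy":13.5,"wz":0,"tx":-0.02,"ty":-0.004,"tz":0.085,"claw":0},{"wx":0.3,"wy":20.5,"wz":0,"tx":-0.025,"ty":-0.006,"tz":0.115,"claw":0},{"wx":0.6,"wy":27,"wz":0,"tx":-0.03,"ty":-0.008,"tz":0.14,"claw":0},{"wx":1,"wy":33.5,"wz":0,"tx":-0.03,"ty":-0.01,"tz":0.165,"claw":0},{"wx":1,"wy":39.8,"wz":0,"tx":-0.03,"ty":-0.01,"tz":0.179,"claw":0}]'; python3 - <<'E'
from kin import *
log(); rel(*pose(6.4,0,[.577,.043,.2]))
E
```

```text
[[ 0.4869 -0.3559]
 [ 0.4829 -0.222 ]
 [ 0.6638 -0.2146]
 [ 0.6655 -0.351 ]] [ 0.57477173 -0.28588618]
0.134 91.7
0.1811 2.4
0.1364 -89.3
0.1786 -178.4
clock: 15.35
position: [0.5759, 0.3573, 0.3605]
tool_rot: [0.055, 1.226, -1.264]
force: [2.2, -0.1, -0.2]
grip_width: 0.0857
t 15.35 q [-0.745  0.6   -0.087  1.164  0.348  1.556 -0.606] p [0.5759 0.3573 0.3605] F [ 2.2 -0.1 -0.2] w 0.0857
[[ 0.102  0.968  0.231]
 [-0.322  0.252 -0.912]
 [-0.941  0.019  0.338]]
turn [ 7.94 19.63 -2.47] |21.3| shift [ 0.2544 -0.0812  0.2322] |0.354|
```

```bash
python3 -m creep '[{"wx":1,"wy":2.5,"wz":-0.3,"tx":0.032,"ty":-0.01,"tz":0.029,"claw":0},{"wx":2,"wy":5,"wz":-0.6,"tx":0.064,"ty":-0.02,"tz":0.058,"claw":0},{"wx":3,"wy":7.5,"wz":-0.9,"tx":0.095,"ty":-0.03,"tz":0.087,"claw":0},{"wx":4,"wy":9.8,"wz":-1.2,"tx":0.127,"ty":-0.041,"tz":0.116,"claw":0},{"wx":5,"wy":12.3,"wz":-1.5,"tx":0.159,"ty":-0.051,"tz":0.145,"claw":0},{"wx":6,"wy":14.8,"wz":-1.8,"tx":0.191,"ty":-0.061,"tz":0.174,"claw":0},{"wx":7,"wy":17.2,"wz":-2.1,"tx":0.223,"ty":-0.071,"tz":0.203,"claw":0},{"wx":7.9,"wy":19.6,"wz":-2.5,"tx":0.254,"ty":-0.081,"tz":0.232,"claw":0}]';  python3 -m creep '[{"wx":0,"wy":0,"wz":0,"tx":0,"ty":0,"tz":0,"claw":0},{"wx":0,"wy":0,"wz":0,"tx":0,"ty":0,"tz":0,"claw":0}]'; python3 - <<'E'
from kin import *
log(); c=bot.get_calibration('wrist'); im=bot.grab_frame('wrist'); cv2.imwrite('pics/w9.png',im)
import pickle;pickle.dump(c,open('w9.pkl','wb'))
print(proj(c,[.577,.043,.0165]))
E
```

```text
clock: 16.15
position: [0.5762, 0.0407, 0.1973]
tool_rot: [-2.092, 1.57, 2.73]
force: [1.2, 0.4, -0.1]
grip_width: 0.0853
clock: 16.35
position: [0.5754, 0.0382, 0.1966]
tool_rot: [-1.47, 1.568, -2.935]
force: [-0.7, 0.5, 0.6]
grip_width: 0.0856
t 16.35 q [-0.089  0.479 -0.111  1.754  0.064  0.915 -0.122] p [0.5754 0.0382 0.1966] F [-0.7  0.5  0.6] w 0.0856
[[-0.002  0.994  0.105]
 [-0.001  0.105 -0.994]
 [-1.    -0.002  0.   ]]
(np.float64(323.98390822514784), np.float64(207.54115542645394))
```

View pics/w9.png

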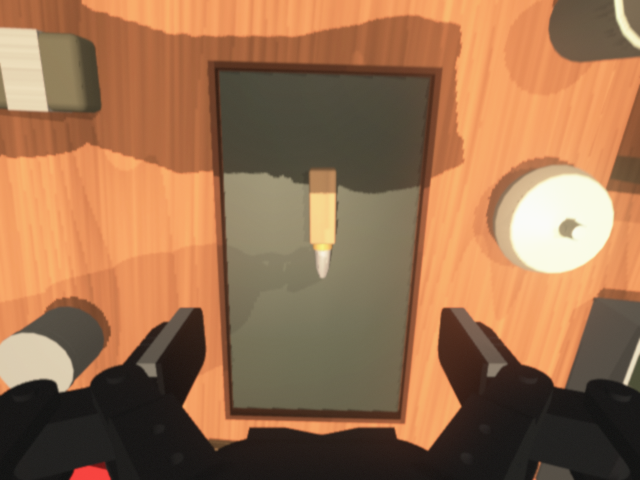

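The handle is at columns 310–336, rows 170–244, with the tip at (322,277). The planned grip point projects to (324,207), the handle middle, so it agrees. I'll descend on it.

```bash
python3 - <<'E'
from kin import *
rel(*pose(6.2,0,[.576,.043,.028]))
E
```

```text
turn [ 0.   -0.02  0.08] |0.1| shift [ 0.1712  0.0007 -0.0028] |0.171|
```

```bash
python3 -m creep '[{"wx":0,"wy":0,"wz":0,"tx":0.04,"ty":0.0006,"tz":-0.0028,"claw":0},{"wx":0,"wy":0,"wz":0,"tx":0.085,"ty":0.0006,"tz":-0.0028,"claw":0},{"wx":0,"wy":0,"wz":0,"tx":0.125,"ty":0.0006,"tz":-0.0028,"claw":0},{"wx":0,"wy":0,"wz":0,"tx":0.15,"ty":0.0006,"tz":-0.0028,"claw":0.2},{"wx":0,"wy":0,"wz":0,"tx":0.162,"ty":0.0006,"tz":-0.0028,"claw":0.3},{"wx":0,"wy":0,"wz":0,"tx":0.1695,"ty":0.0006,"tz":-0.0028,"claw":0.4},{"wx":0,"wy":0,"wz":0,"tx":0.1695,"ty":0.0006,"tz":-0.0028,"claw":0.4},{"wx":0,"wy":0,"wz":0,"tx":0.1695,"ty":0.0006,"tz":-0.0028,"claw":0.4}]' 40; python3 - <<'E'
from kin import *
log(); cv2.imwrite('pics/w10.png',bot.grab_frame('wrist'))
E
```

```text
clock: 17.2
position: [0.5766, 0.0433, 0.0288]
tool_rot: [2.338, 1.57, 0.876]
force: [-0.3, -0.6, 0.6]
grip_width: 0.0512
t 17.2 q [-0.114  0.72  -0.091  1.852  0.109  0.575 -0.165] p [0.5766 0.0433 0.0288] F [-0.3 -0.6  0.6] w 0.0512
[[ 0.     0.994  0.108]
 [ 0.     0.108 -0.994]
 [-1.     0.    -0.   ]]
```

View pics/w10.png

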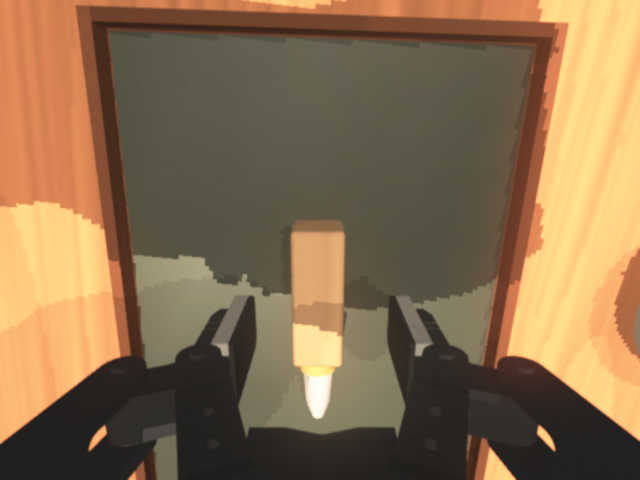

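The handle at columns 292–344 is centred between the pads (256 and 388). I'll shift 4 mm toward the handle end and close.

```bash
python3 -m creep '[{"wx":0,"wy":0,"wz":0,"tx":0.002,"ty":-0.001,"tz":-0.004,"claw":0.5},{"wx":0,"wy":0,"wz":0,"tx":0.002,"ty":-0.001,"tz":-0.004,"claw":0.85},{"wx":0,"wy":0,"wz":0,"tx":0.002,"ty":-0.001,"tz":-0.004,"claw":0.9},{"wx":0,"wy":0,"wz":0,"tx":0.002,"ty":-0.001,"tz":-0.004,"claw":0.95},{"wx":0,"wy":0,"wz":0,"tx":0.002,"ty":-0.001,"tz":-0.004,"claw":1},{"wx":0,"wy":0,"wz":0,"tx":0.002,"ty":-0.001,"tz":-0.004,"claw":1}]' 50; python3 -c 'from h import *;log()'; python3 -m creep '[{"wx":0,"wy":0,"wz":0,"tx":-0.03,"ty":0,"tz":0,"claw":1},{"wx":0,"wy":0,"wz":0,"tx":-0.07,"ty":0,"tz":0,"claw":1},{"wx":0,"wy":0,"wz":0,"tx":-0.1,"ty":0,"tz":0,"claw":1},{"wx":0,"wy":0,"wz":0,"tx":-0.12,"ty":0,"tz":0,"claw":1}]';  python3 - <<'E'
from kin import *
log(); cv2.imwrite('pics/w11.png',bot.grab_frame('wrist')); 
rel(*pose(-88,0,[.575,-.286,.15])); q=track(bot.observe()['qpos'],pose(-88,0,[.575,-.286,.15]))
E
```

```text
clock: 17.85
position: [0.5752, 0.047, 0.0269]
tool_rot: [1.98, 1.57, 0.518]
force: [-0.3, 0.4, 0.0]
grip_width: 0.0005
t 17.85 q [-0.121  0.722 -0.089  1.855  0.109  0.569 -0.172] p [0.5752 0.047  0.0269] F [-0.3  0.4  0. ] w 0.0005
[[ 0.001  0.994  0.108]
 [ 0.     0.108 -0.994]
 [-1.     0.001 -0.   ]]
clock: 18.25
position: [0.5758, 0.047, 0.1492]
tool_rot: [1.699, 1.568, 0.236]
force: [-0.6, 0.4, 0.5]
grip_width: 0.0002
t 18.25 q [-0.106  0.537 -0.109  1.797  0.077  0.809 -0.145] p [0.5758 0.047  0.1492] F [-0.6  0.4  0.5] w 0.0002
[[ 0.003  0.994  0.108]
 [ 0.001  0.108 -0.994]
 [-1.     0.003 -0.   ]]
turn [94.19 -0.28 -0.22] |94.2| shift [ 0.0032 -0.0377  0.331 ] |0.333|
[ 0.15  0.66  0.33  1.63 -0.26  0.89 -0.95] err 0.0000
```

View pics/w11.png

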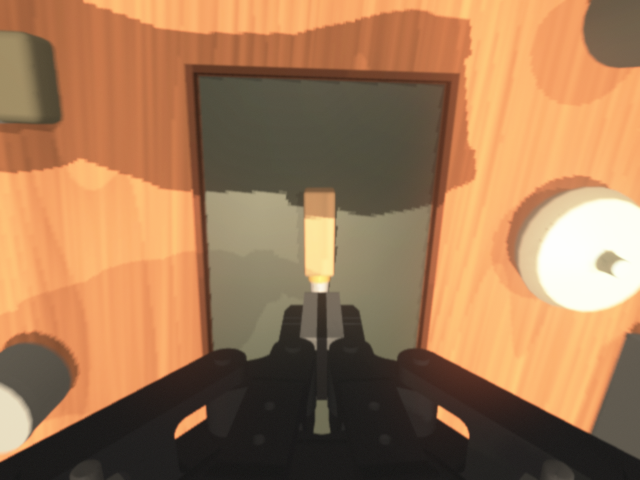

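The jaws shut empty (width 0): the dibber is still in the tray, with the handle at rows 190–275. I'll re-measure it and find where the pads really project.

```bash
python3 - <<'E'
from kin import *
c=bot.get_calibration('wrist'); p,R,s=tcp(); Rm=R.as_matrix()
for k in (-.002,.0,.017): print('tool x',k,np.round(proj(c,p+Rm[:,0]*k),1))
C=-np.array(c['R']).T@np.array(c['t']); print('cam in tool',Rm.T@(C-p), 'axis',Rm.T@np.array(c['R'])[2])
for uv,z in (((320,190),.0275),((320,275),.0275),((320,293),.0165)): print(uv,ray(c,*uv,z).round(4))
import pickle; c9=pickle.load(open('w9.pkl','rb'))
for uv,z in (((323,170),.0275),((322,244),.0275),((322,277),.0165)): print('w9',uv,ray(c9,*uv,z).round(4))
cv2.imwrite('pics/top11.png',bot.grab_frame('top'));cv2.imwrite('pics/scene11.png',bot.grab_frame('scene'))
crop(cv2.imread('pics/scene11.png'),250,200,400,320,5,'pics/s11.png')
E
```

```text
tool x -0.002 [320.9 309.2]
tool x 0.0 [320.9 307. ]
tool x 0.017 [321.  290.4]
cam in tool [-1.49784212e-01 -1.92978370e-05 -7.28591535e-02] axis [0.95889722 0.00110939 0.28375147]
(320, 190) [0.5737 0.0756 0.0275]
(320, 275) [0.5805 0.0129 0.0275]
(320, 293) [ 0.5826 -0.0063  0.0165]
w9 (323, 170) [0.5726 0.0754 0.0275]
w9 (322, 244) [0.5784 0.0141 0.0275]
w9 (322, 277) [ 0.5821 -0.0198  0.0165]
```

View pics/s11.png

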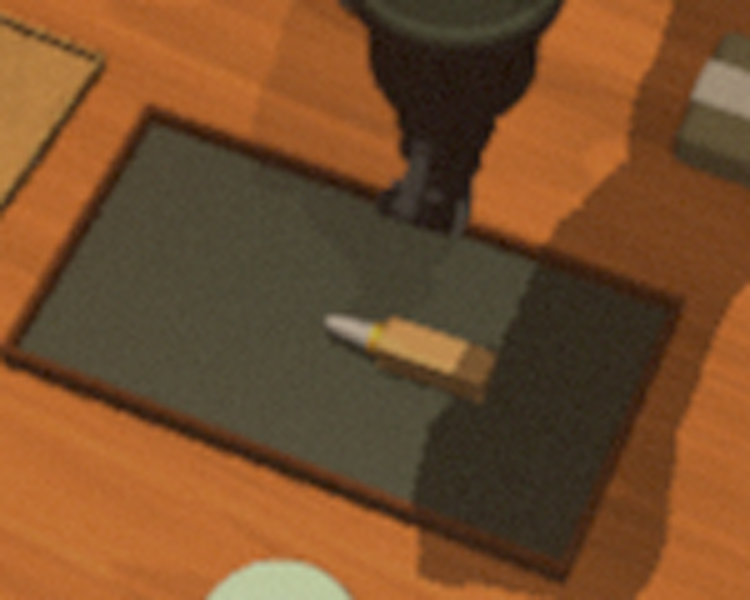

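```bash
python3 -m creep '[{"wx":0,"wy":0,"wz":0,"tx":0,"ty":0,"tz":0,"claw":0.4},{"wx":0,"wy":0,"wz":0,"tx":0,"ty":0,"tz":0,"claw":0.4},{"wx":0,"wy":0,"wz":0,"tx":0.02,"ty":0,"tz":0,"claw":0.4},{"wx":0,"wy":0,"wz":0,"tx":0.05,"ty":0,"tz":0,"claw":0.4},{"wx":0,"wy":0,"wz":0,"tx":0.09,"ty":0,"tz":0,"claw":0.4},{"wx":0,"wy":0,"wz":0,"tx":0.115,"ty":0,"tz":0,"claw":0.4},{"wx":0,"wy":0,"wz":0,"tx":0.122,"ty":0,"tz":0,"claw":0.5},{"wx":0,"wy":0,"wz":0,"tx":0.122,"ty":0,"tz":0,"claw":0.6}]' 25; python3 -m creep '[{"wx":0,"wy":0,"wz":0,"tx":0,"ty":0,"tz":0,"claw":0.65},{"wx":0,"wy":0,"wz":0,"tx":0,"ty":0,"tz":0,"claw":0.68},{"wx":0,"wy":0,"wz":0,"tx":0,"ty":0,"tz":0,"claw":0.68},{"wx":0,"wy":0,"wz":0,"tx":0,"ty":0,"tz":0,"claw":0.68}]'; python3 - <<'E'
from kin import *
log(); cv2.imwrite('pics/w12.png',bot.grab_frame('wrist')); cv2.imwrite('pics/s12.png',bot.grab_frame('scene'))
crop(cv2.imread('pics/s12.png'),270,200,370,300,6,'pics/s12c.png')
E
```

```text
clock: 19.2
position: [0.5754, 0.047, 0.0251]
tool_rot: [1.963, 1.57, 0.5]
force: [1.1, -0.2, 0.9]
grip_width: 0.0343
clock: 19.6
position: [0.5758, 0.047, 0.0258]
tool_rot: [1.721, 1.569, 0.258]
force: [-0.4, -0.8, -0.6]
grip_width: 0.0272
t 19.6 q [-0.121  0.724 -0.09   1.855  0.111  0.566 -0.174] p [0.5758 0.047  0.0258] F [-0.4 -0.8 -0.6] w 0.0272
[[ 0.002  0.994  0.108]
 [ 0.     0.108 -0.994]
 [-1.     0.002 -0.   ]]
```

View pics/w12.png

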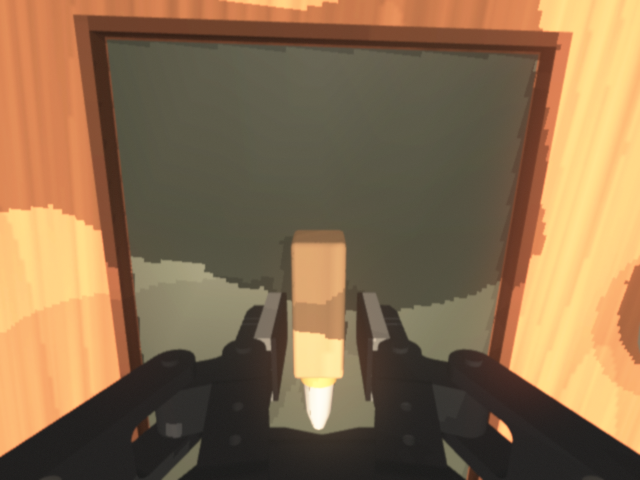

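View pics/s12c.png

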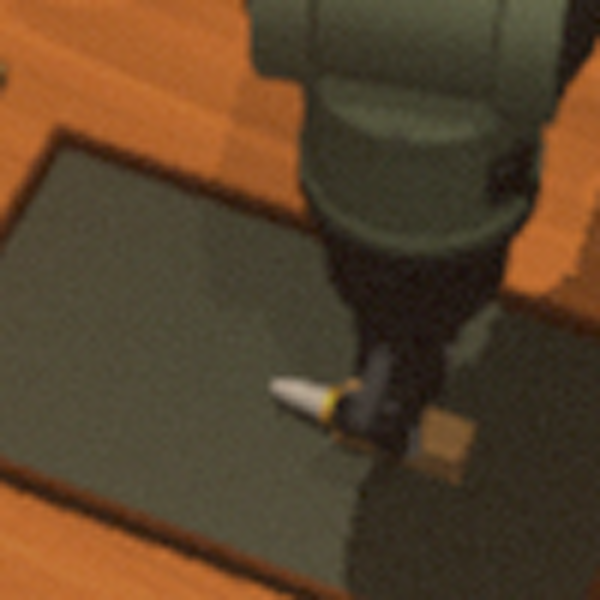

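The handle at columns 292–346 sits squarely between the pads (283 and 357). I'll close gently at 25 N and watch the width.

```bash
for i in 1; do python3 -m creep '[{"wx":0,"wy":0,"wz":0,"tx":0,"ty":0,"tz":0,"claw":0.74},{"wx":0,"wy":0,"wz":0,"tx":0,"ty":0,"tz":0,"claw":0.76}]'; python3 -m creep '[{"wx":0,"wy":0,"wz":0,"tx":0,"ty":0,"tz":0,"claw":0.78},{"wx":0,"wy":0,"wz":0,"tx":0,"ty":0,"tz":0,"claw":0.78}]'; done; python3 - <<'E'
from kin import *
log(); cv2.imwrite('pics/w13.png',bot.grab_frame('wrist'))
E
```

```text
clock: 19.9
position: [0.5757, 0.047, 0.0256]
tool_rot: [1.753, 1.569, 0.291]
force: [0.3, 0.0, -0.3]
grip_width: 0.0206
clock: 20.1
position: [0.5757, 0.047, 0.0256]
tool_rot: [1.738, 1.57, 0.275]
force: [-0.3, 0.7, 0.2]
grip_width: 0.0189
t 20.1 q [-0.121  0.724 -0.09   1.855  0.111  0.566 -0.174] p [0.5757 0.047  0.0256] F [-0.3  0.7  0.2] w 0.0189
[[ 0.001  0.994  0.108]
 [ 0.     0.108 -0.994]
 [-1.     0.001 -0.   ]]
```

View pics/w13.png

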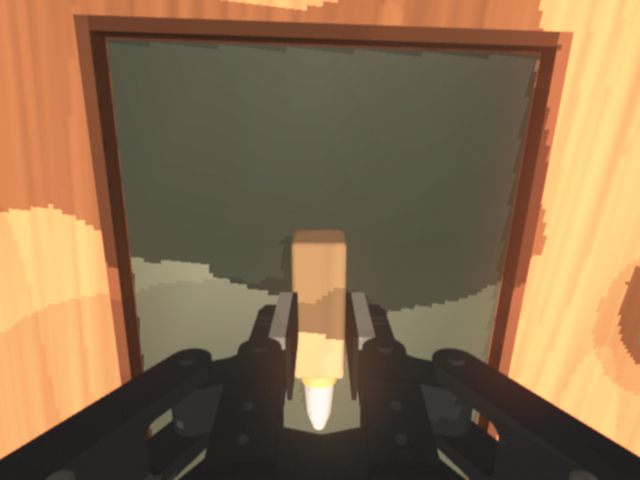

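```bash
python3 -m creep '[{"wx":0,"wy":0,"wz":0,"tx":0,"ty":0,"tz":0,"claw":0.82},{"wx":0,"wy":0,"wz":0,"tx":0,"ty":0,"tz":0,"claw":0.82}]'; python3 - <<'E'
from kin import *
log(); cv2.imwrite('pics/w14.png',bot.grab_frame('wrist'));crop(cv2.imread('pics/w14.png'),240,210,400,440,2.6,'pics/w14c.png')
E
```

```text
clock: 20.35
position: [0.5756, 0.047, 0.0255]
tool_rot: [1.787, 1.57, 0.324]
force: [-0.1, -0.4, -0.8]
grip_width: 0.0153
t 20.35 q [-0.121  0.724 -0.09   1.855  0.111  0.566 -0.174] p [0.5756 0.047  0.0255] F [-0.1 -0.4 -0.8] w 0.0153
[[ 0.001  0.994  0.108]
 [ 0.     0.108 -0.994]
 [-1.     0.001 -0.   ]]
```

View pics/w14c.png

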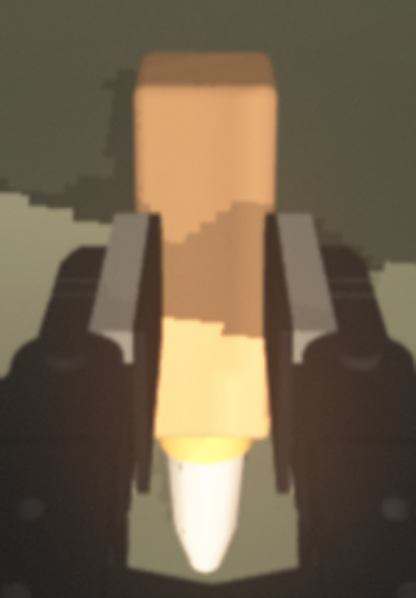

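```bash
python3 - <<'E'
from kin import *
c=bot.get_calibration('wrist'); p,R,s=tcp(); Rm=R.as_matrix()
for z in (.0055,.0165,.0275): print(z,[np.round(proj(c,X),1) for X in ([.573,.0755,z],[.579,.0138,z],[.573-.011,.0755,z],[.573+.011,.0755,z])])
for k in (-.01,0,.01,.017): print('tool x',k,[np.round(proj(c,p+Rm@[k,w,v]),1) for w in (-.0076,.0076) for v in (-.011,.011)])
E
```

```text
0.0055 [array([322. , 227.9]), array([320.3, 351.4]), array([297.2, 225.3]), array([346.7, 230.6])]
0.0165 [array([322.1, 234.6]), array([320.3, 364.6]), array([295.7, 231.8]), array([348.3, 237.4])]
0.0275 [array([322.1, 242.2]), array([320.3, 379.4]), array([294. , 239.3]), array([350.2, 245.2])]
tool x -0.01 [array([301.1, 292.4]), array([301.8, 343.4]), array([340.9, 292.4]), array([340. , 343.4])]
tool x 0 [array([302.3, 282.3]), array([302.9, 330.8]), array([339.7, 282.4]), array([338.9, 330.8])]
tool x 0.01 [array([303.3, 273.4]), array([303.9, 319.6]), array([338.6, 273.5]), array([338. , 319.6])]
tool x 0.017 [array([304. , 267.7]), array([304.5, 312.4]), array([338. , 267.8]), array([337.3, 312.4])]
```

The wrist view shows the pad tips (row 292) about 25 mm short of where the spec puts them, and they overlie the handle. So the jaws closed above the dibber. I'll open and go lower in small steps, watching the force.

```bash
python3 -m creep '[{"wx":0,"wy":0,"wz":0,"tx":-0.005,"ty":0,"tz":0,"claw":0.5},{"wx":0,"wy":0,"wz":0,"tx":-0.005,"ty":0,"tz":0,"claw":0.5},{"wx":0,"wy":0,"wz":0,"tx":0,"ty":0,"tz":0,"claw":0.5},{"wx":0,"wy":0,"wz":0,"tx":0.003,"ty":0,"tz":0,"claw":0.5},{"wx":0,"wy":0,"wz":0,"tx":0.006,"ty":0,"tz":0,"claw":0.5},{"wx":0,"wy":0,"wz":0,"tx":0.006,"ty":0,"tz":0,"claw":0.5}]'; python3 -m creep '[{"wx":0,"wy":0,"wz":0,"tx":0.002,"ty":0,"tz":0,"claw":0.5},{"wx":0,"wy":0,"wz":0,"tx":0.004,"ty":0,"tz":0,"claw":0.5},{"wx":0,"wy":0,"wz":0,"tx":0.004,"ty":0,"tz":0,"claw":0.5}]'
python3 - <<'E'
from kin import *
log(); cv2.imwrite('pics/w15.png',bot.grab_frame('wrist'));cv2.imwrite('pics/s15.png',bot.grab_frame('scene'));crop(cv2.imread('pics/s15.png'),270,200,370,300,6,'pics/s15c.png')
E
```

```text
clock: 21.0
position: [0.5753, 0.047, 0.0189]
tool_rot: [2.264, 1.57, 0.802]
force: [0.3, -0.0, 0.7]
grip_width: 0.0428
clock: 21.3
position: [0.5751, 0.047, 0.0146]
tool_rot: [-2.714, 1.571, 2.106]
force: [-0.0, -0.7, 0.4]
grip_width: 0.0424
t 21.3 q [-0.122  0.742 -0.088  1.857  0.114  0.547 -0.176] p [0.5751 0.047  0.0146] F [-0.  -0.7  0.4] w 0.0424
[[-0.     0.994  0.108]
 [ 0.     0.108 -0.994]
 [-1.    -0.    -0.   ]]
```

View pics/w15.png

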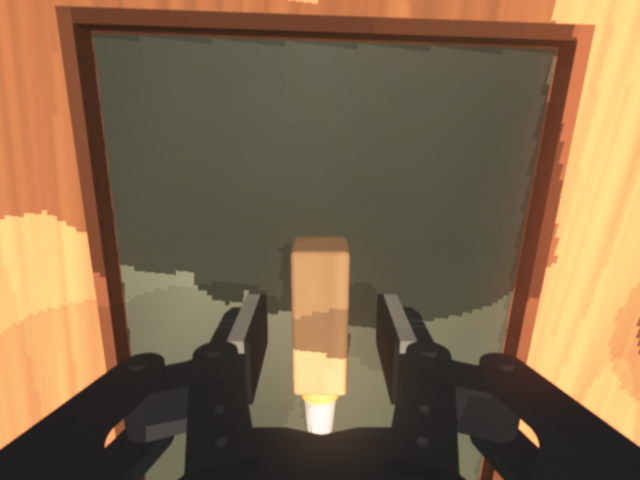

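View pics/s15c.png

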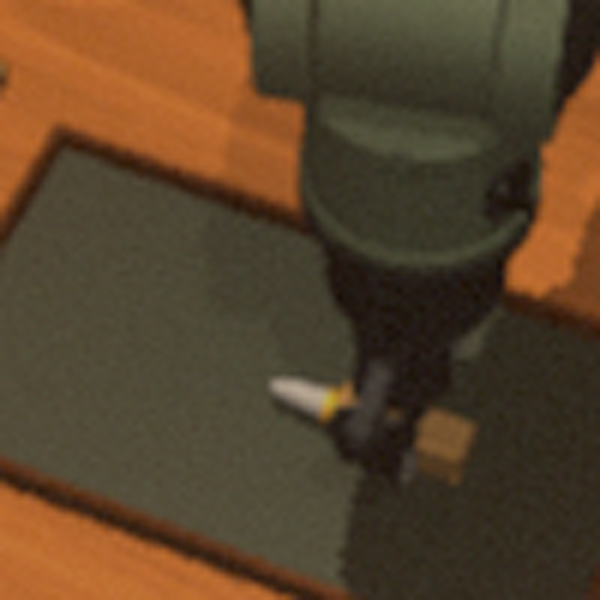

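At TCP z = 0.0146 there's no contact, though by spec the tips would already be below the tray floor. The fingers are effectively shorter than stated, so I'll keep lowering.

```bash
python3 -m creep '[{"wx":0,"wy":0,"wz":0,"tx":0.002,"ty":0,"tz":0,"claw":0.5},{"wx":0,"wy":0,"wz":0,"tx":0.005,"ty":0,"tz":0,"claw":0.5},{"wx":0,"wy":0,"wz":0,"tx":0.005,"ty":0,"tz":0,"claw":0.5}]'; python3 -m creep '[{"wx":0,"wy":0,"wz":0,"tx":0.002,"ty":0,"tz":0,"claw":0.55},{"wx":0,"wy":0,"wz":0,"tx":0.004,"ty":0,"tz":0,"claw":0.6},{"wx":0,"wy":0,"wz":0,"tx":0.004,"ty":0,"tz":0,"claw":0.65}]'
python3 - <<'E'
from kin import *
log(); cv2.imwrite('pics/w16.png',bot.grab_frame('wrist'));crop(cv2.imread('pics/w16.png'),200,210,440,440,2.4,'pics/w16c.png')
E
```

```text
clock: 21.7
position: [0.5751, 0.047, 0.0094]
tool_rot: [-2.146, 1.57, 2.674]
force: [0.0, -0.6, -0.8]
grip_width: 0.0428
clock: 22.0
position: [0.5749, 0.047, 0.0051]
tool_rot: [-1.821, 1.57, 2.999]
force: [0.4, -0.2, 0.2]
grip_width: 0.0298
t 22.0 q [-0.124  0.758 -0.086  1.858  0.116  0.531 -0.178] p [0.5749 0.047  0.0051] F [ 0.4 -0.2  0.2] w 0.0298
[[-0.001  0.994  0.108]
 [ 0.     0.108 -0.994]
 [-1.    -0.001 -0.   ]]
```

View pics/w16c.png

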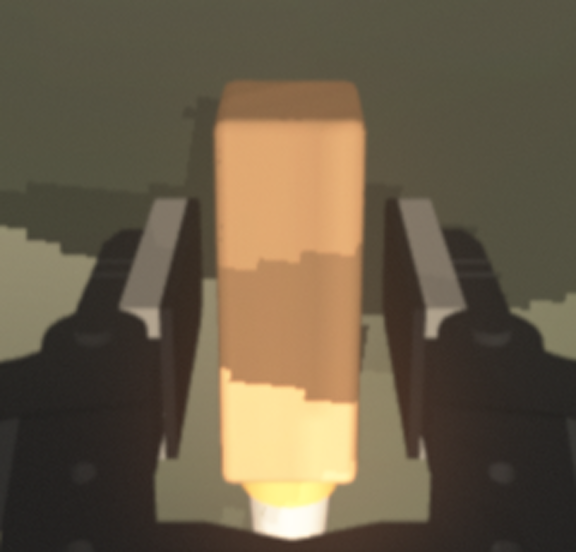

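```bash
python3 -m creep '[{"wx":0,"wy":0,"wz":0,"tx":0.003,"ty":0,"tz":0,"claw":0.68},{"wx":0,"wy":0,"wz":0,"tx":0.003,"ty":0,"tz":0,"claw":0.72},{"wx":0,"wy":0,"wz":0,"tx":0.003,"ty":0,"tz":0,"claw":0.76},{"wx":0,"wy":0,"wz":0,"tx":0.003,"ty":0,"tz":0,"claw":0.8},{"wx":0,"wy":0,"wz":0,"tx":0.003,"ty":0,"tz":0,"claw":0.84},{"wx":0,"wy":0,"wz":0,"tx":0.003,"ty":0,"tz":0,"claw":0.84}]' 30
python3 - <<'E'
from kin import *
log(); cv2.imwrite('pics/w17.png',bot.grab_frame('wrist'));crop(cv2.imread('pics/w17.png'),200,210,440,440,2.4,'pics/w17c.png')
E
```

```text
clock: 22.65
position: [0.575, 0.047, 0.0023]
tool_rot: [-1.945, 1.57, 2.876]
force: [-0.1, -0.6, -0.9]
grip_width: 0.0214
t 22.65 q [-0.124  0.763 -0.085  1.858  0.117  0.525 -0.179] p [0.575  0.047  0.0023] F [-0.1 -0.6 -0.9] w 0.0214
[[-0.001  0.994  0.108]
 [ 0.     0.108 -0.994]
 [-1.    -0.    -0.   ]]
```

View pics/w17c.png

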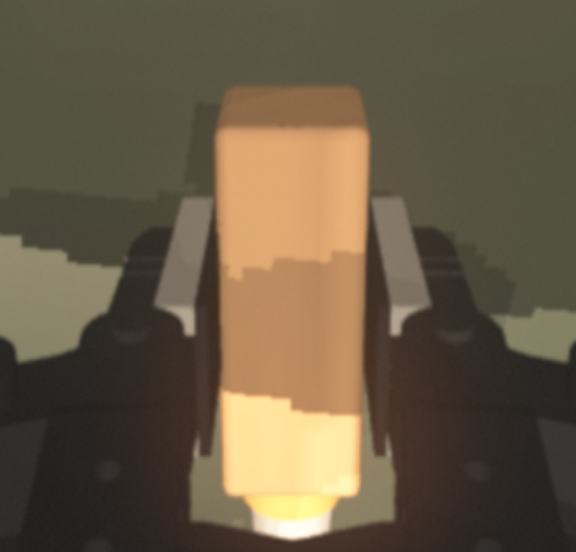

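The jaws are now blocked at 21.4 mm on the handle. I'll firm up the grip and lift.

```bash
python3 -m creep '[{"wx":0,"wy":0,"wz":0,"tx":0,"ty":0,"tz":0,"claw":0.9},{"wx":0,"wy":0,"wz":0,"tx":0,"ty":0,"tz":0,"claw":1},{"wx":0,"wy":0,"wz":0,"tx":-0.02,"ty":0,"tz":0,"claw":1},{"wx":0,"wy":0,"wz":0,"tx":-0.05,"ty":0,"tz":0,"claw":1},{"wx":0,"wy":0,"wz":0,"tx":-0.09,"ty":0,"tz":0,"claw":1},{"wx":0,"wy":0,"wz":0,"tx":-0.12,"ty":0,"tz":0,"claw":1},{"wx":0,"wy":0,"wz":0,"tx":-0.12,"ty":0,"tz":0,"claw":1}]' 60
python3 - <<'E'
from kin import *
log(); cv2.imwrite('pics/w18.png',bot.grab_frame('wrist'));cv2.imwrite('pics/s18.png',bot.grab_frame('scene'))
a=cv2.resize(cv2.imread('pics/w18.png'),(400,300));b=cv2.resize(cv2.imread('pics/s18.png')[180:300,250:410],(400,300));cv2.imwrite('pics/m18.png',np.vstack([a,b]))
E
```

```text
clock: 23.4
position: [0.577, 0.0472, 0.1262]
tool_rot: [1.636, 1.565, 0.173]
force: [0.3, -0.5, -0.7]
grip_width: 0.0202
t 23.4 q [-0.107  0.569 -0.108  1.812  0.085  0.759 -0.151] p [0.577  0.0472 0.1262] F [ 0.3 -0.5 -0.7] w 0.0202
[[ 0.005  0.994  0.108]
 [ 0.001  0.108 -0.994]
 [-1.     0.005 -0.   ]]
```

View pics/m18.png

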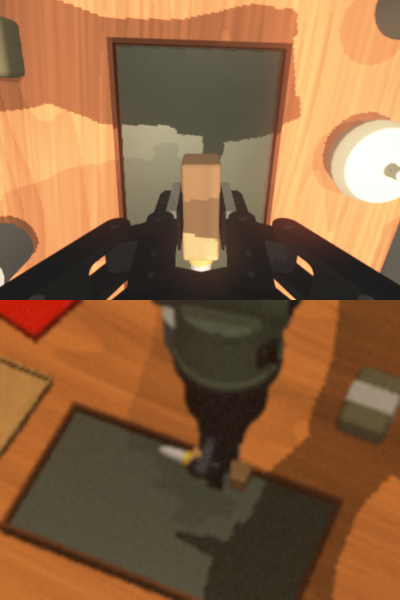

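The dibber is held. Now I'll carry it to the box, turning about 94° so its axis runs along the box's x.

```bash
python3 - <<'E'
from kin import *
rel(*pose(-88,0,[.5935,-.286,.125])); q=track(bot.observe()['qpos'],pose(-88,0,[.5935,-.286,.125])); q=track(q,pose(-88,0,[.5935,-.286,.002]))
E
```

```text
turn [ 9.42e+01 -3.00e-02 -1.00e-02] |94.2| shift [-0.0004 -0.0178  0.3329] |0.333|
[ 0.15  0.71  0.33  1.6  -0.28  0.87 -0.95] err 0.0000
[ 0.19  0.88  0.26  1.64 -0.33  0.66 -0.91] err 0.0000
```

```bash
python3 -m creep '[{"wx":6,"wy":0,"wz":0,"tx":0,"ty":-0.001,"tz":0.025,"claw":1},{"wx":14,"wy":0,"wz":0,"tx":0,"ty":-0.003,"tz":0.055,"claw":1},{"wx":22,"wy":0,"wz":0,"tx":0,"ty":-0.004,"tz":0.085,"claw":1},{"wx":30,"wy":0,"wz":0,"tx":0,"ty":-0.006,"tz":0.115,"claw":1},{"wx":38,"wy":0,"wz":0,"tx":0,"ty":-0.008,"tz":0.145,"claw":1},{"wx":46,"wy":0,"wz":0,"tx":0,"ty":-0.01,"tz":0.175,"claw":1},{"wx":54,"wy":0,"wz":0,"tx":0,"ty":-0.011,"tz":0.205,"claw":1},{"wx":62,"wy":0,"wz":0,"tx":0,"ty":-0.013,"tz":0.235,"claw":1}]'; python3 - <<'E'
from kin import *
log();rel(*pose(-88,0,[.5935,-.286,.125]))
E
```

```text
clock: 24.3
position: [0.587, -0.1891, 0.1211]
tool_rot: [-0.799, 1.569, 2.934]
force: [0.2, -0.3, -1.1]
grip_width: 0.0203
t 24.3 q [ 0.092  0.64   0.184  1.717 -0.153  0.8   -0.632] p [ 0.587  -0.1891  0.1211] F [ 0.2 -0.3 -1.1] w 0.0203
[[-0.002  0.558 -0.83 ]
 [ 0.    -0.83  -0.558]
 [-1.    -0.001  0.001]]
turn [31.88  0.08  0.05] |31.9| shift [-0.0019  0.084   0.0486] |0.097|
```

```bash
python3 -m creep '[{"wx":8,"wy":0,"wz":0,"tx":0,"ty":0.021,"tz":0.012,"claw":1},{"wx":16,"wy":0,"wz":0,"tx":0,"ty":0.042,"tz":0.024,"claw":1},{"wx":24,"wy":0,"wz":0,"tx":0,"ty":0.063,"tz":0.036,"claw":1},{"wx":31.9,"wy":0,"wz":0,"tx":0,"ty":0.084,"tz":0.0486,"claw":1},{"wx":31.9,"wy":0,"wz":0,"tx":0,"ty":0.084,"tz":0.0486,"claw":1},{"wx":31.9,"wy":0,"wz":0,"tx":0.04,"ty":0.084,"tz":0.0486,"claw":1},{"wx":31.9,"wy":0,"wz":0,"tx":0.075,"ty":0.084,"tz":0.0486,"claw":1},{"wx":31.9,"wy":0,"wz":0,"tx":0.075,"ty":0.084,"tz":0.0486,"claw":1}]'; python3 - <<'E'
from kin import *
log();rel(*pose(-88,0,[.5935,-.286,.004]))
cv2.imwrite('pics/w19.png',bot.grab_frame('wrist'));cv2.imwrite('pics/s19.png',bot.grab_frame('scene'))
a=cv2.resize(cv2.imread('pics/w19.png'),(400,300));b=cv2.resize(cv2.imread('pics/s19.png')[170:290,170:330],(400,300));cv2.imwrite('pics/m19.png',np.vstack([a,b]))
E
```

```text
clock: 25.1
position: [0.5904, -0.284, 0.0408]
tool_rot: [-0.384, 1.561, 2.794]
force: [-0.7, 0.1, 0.1]
grip_width: 0.0206
t 25.1 q [ 0.175  0.822  0.29   1.637 -0.315  0.74  -0.921] p [ 0.5904 -0.284   0.0408] F [-0.7  0.1  0.1] w 0.0206
[[-0.009  0.036 -0.999]
 [ 0.003 -0.999 -0.036]
 [-1.    -0.004  0.009]]
turn [0.07 0.53 0.21] |0.6| shift [ 0.0388  0.0023 -0.0034] |0.039|
```

View pics/m19.png

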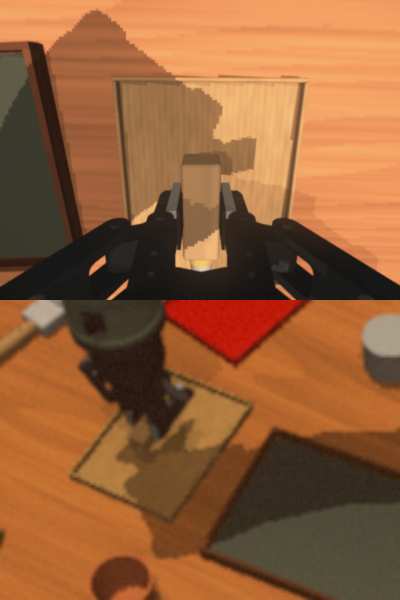

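```bash
python3 -m creep '[{"wx":0,"wy":0.3,"wz":0,"tx":0.015,"ty":0.002,"tz":-0.003,"claw":1},{"wx":0,"wy":0.5,"wz":0,"tx":0.028,"ty":0.002,"tz":-0.003,"claw":1},{"wx":0,"wy":0.5,"wz":0,"tx":0.035,"ty":0.002,"tz":-0.003,"claw":1},{"wx":0,"wy":0.5,"wz":0,"tx":0.0375,"ty":0.002,"tz":-0.003,"claw":1},{"wx":0,"wy":0.5,"wz":0,"tx":0.0375,"ty":0.002,"tz":-0.003,"claw":1}]'; python3 -c 'from h import *;log()'; python3 -m creep '[{"wx":0,"wy":0,"wz":0,"tx":0.001,"ty":0,"tz":0,"claw":1},{"wx":0,"wy":0,"wz":0,"tx":0.002,"ty":0,"tz":0,"claw":1}]'
```

```text
clock: 25.7
position: [0.5958, -0.2876, 0.0082]
tool_rot: [-2.988, 1.566, 0.189]
force: [-0.3, 0.4, -0.9]
grip_width: 0.0206
t 25.7 q [ 0.193  0.869  0.268  1.637 -0.333  0.677 -0.905] p [ 0.5958 -0.2876  0.0082] F [-0.3  0.4 -0.9] w 0.0206
[[ 0.005  0.035 -0.999]
 [ 0.001 -0.999 -0.035]
 [-1.    -0.001 -0.005]]
clock: 25.9
position: [0.596, -0.2877, 0.0065]
tool_rot: [-3.049, 1.565, 0.128]
force: [-0.3, -0.4, -1.1]
grip_width: 0.0202
```

```bash
python3 -m creep '[{"wx":0,"wy":0,"wz":0,"tx":0.002,"ty":0,"tz":0,"claw":1},{"wx":0,"wy":0,"wz":0,"tx":0.004,"ty":0,"tz":0,"claw":1},{"wx":0,"wy":0,"wz":0,"tx":0.005,"ty":0,"tz":0,"claw":1},{"wx":0,"wy":0,"wz":0,"tx":0.005,"ty":0,"tz":0,"claw":1}]'; python3 -m creep '[{"wx":0,"wy":0,"wz":0,"tx":0.001,"ty":0,"tz":0,"claw":1},{"wx":0,"wy":0,"wz":0,"tx":0.001,"ty":0,"tz":0,"claw":1}]'
```

```text
clock: 26.3
position: [0.596, -0.2876, 0.0014]
tool_rot: [-3.021, 1.565, 0.156]
force: [0.1, -0.6, -0.9]
grip_width: 0.0203
clock: 26.5
position: [0.596, -0.2877, 0.0004]
tool_rot: [-3.045, 1.565, 0.132]
force: [0.7, -0.4, 0.1]
grip_width: 0.0207
```

Force has dropped to about 0, so it's at the floor, with roughly 1 mm at most to go. I'll release gently and rise.

```bash
python3 -m creep '[{"wx":0,"wy":0,"wz":0,"tx":0,"ty":0,"tz":0,"claw":0.72},{"wx":0,"wy":0,"wz":0,"tx":0,"ty":0,"tz":0,"claw":0.65},{"wx":0,"wy":0,"wz":0,"tx":0,"ty":0,"tz":0,"claw":0.55},{"wx":0,"wy":0,"wz":0,"tx":0,"ty":0,"tz":0,"claw":0.5},{"wx":0,"wy":0,"wz":0,"tx":-0.02,"ty":0,"tz":0,"claw":0.5},{"wx":0,"wy":0,"wz":0,"tx":-0.06,"ty":0,"tz":0,"claw":0.5},{"wx":0,"wy":0,"wz":0,"tx":-0.11,"ty":0,"tz":0,"claw":0.3},{"wx":0,"wy":0,"wz":0,"tx":-0.16,"ty":0,"tz":0,"claw":0.3}]'; python3 - <<'E'
from kin import *
log()
for n in('scene','top','wrist'): cv2.imwrite(f'pics/{n}20.png',bot.grab_frame(n))
a=cv2.resize(cv2.imread('pics/wrist20.png'),(400,300));b=cv2.resize(cv2.imread('pics/scene20.png')[170:290,170:330],(400,300));cv2.imwrite('pics/m20.png',np.vstack([a,b]))
E
```

```text
clock: 27.3
position: [0.5947, -0.2877, 0.162]
tool_rot: [-2.986, 1.566, 0.191]
force: [0.6, -0.8, 0.1]
grip_width: 0.0597
t 27.3 q [ 0.143  0.671  0.349  1.574 -0.269  0.941 -0.955] p [ 0.5947 -0.2877  0.162 ] F [ 0.6 -0.8  0.1] w 0.0597
[[ 0.005  0.035 -0.999]
 [ 0.001 -0.999 -0.035]
 [-1.    -0.001 -0.005]]
```

View pics/m20.png

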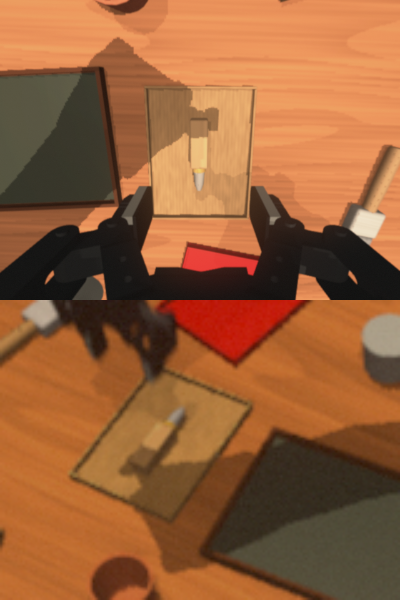

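The dibber lies alone in the box with its point toward the robot. I'll check the numbers and the whole scene.

```bash
python3 - <<'E'
from kin import *
c=bot.get_calibration('wrist')
B=np.array([ray(c,u*1.6,v*1.6,.012)[:2] for u,v in [(147,88),(254,88),(250,215),(154,215)]]); print('box',B.round(4).tolist(),B.mean(0))
h=ray(c,199*1.6,119*1.6,.025)[:2]; t=ray(c,199*1.6,190*1.6,.014)[:2]; print('dibber',h,t,np.linalg.norm(h-t),(h+t)/2,np.degrees(np.arctan2(*(t-h)[::-1])))
im=cv2.imread('pics/scene20.png'); crop(im,130,130,530,380,2,'pics/s20.png')
E
```

```text
box [[0.6559, -0.2223], [0.6605, -0.3488], [0.4922, -0.3593], [0.4876, -0.2281]] [ 0.5740586  -0.28964624]
dibber [ 0.6233249  -0.28503142] [ 0.52786662 -0.28828854] 0.09551383009966495 [ 0.57559576 -0.28665998] -178.0457760163074
```

View pics/s20.png

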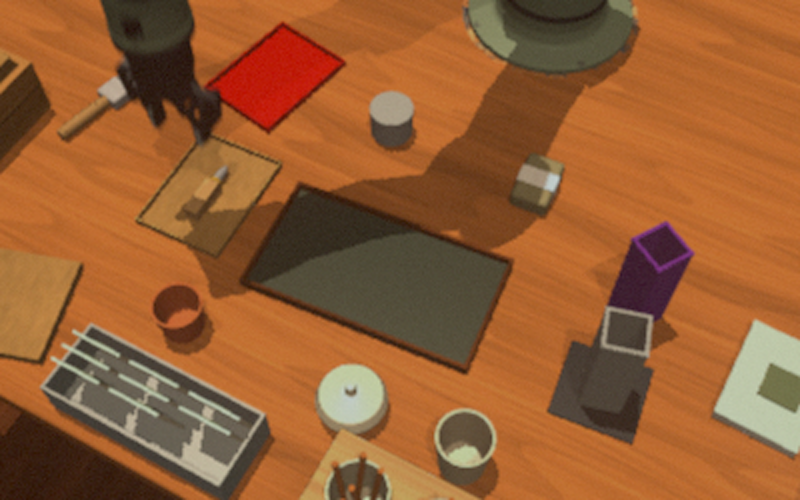

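The dibber centre is within about 3 mm of the box centre and aligned within a few degrees. The tin stands on the mat, the bystanders are unmoved and the gripper is clear of everything. I'm handing in.

```bash
python3 -c 'from workcell import bot;print(bot.job_done())'
```

```text
the job is handed in; nothing more can be done
None
```

I tipped the tin over the tray until the dibber slid out, stood the tin back on its mat, laid the dibber in the cardboard gift box and handed the job in at about 27 s. `job_done()` gave no verdict.

**Last checks**
- **Tin:** it looks upright in the pictures. The two camera views put its rim within about 3 mm of the mat's centre. I didn't measure its tilt at the end.
- **Dibber:** it lies flat in the box, within about 3 mm of the box's centre and within a few degrees of its length.
- **Bystanders:** everything visible in the last picture looked unmoved by eye, and I did not measure it. The gripper was open about 160 mm above the box, touching nothing.

**What disagreed or failed**
- **First dibber grasp:** it closed on nothing. The wrist camera showed the pad tips about 25 mm farther back than the tool description says, so the jaws had shut above the handle. I lowered the tool by watching the force and width, and the second grasp held.
- **Gift box position:** the first top-view estimate was off by about 12 mm in y because of shadow. I corrected it from the scene-view corners.

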